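Clamp a plaster mould half and hold it tilted at the index

ROBOT

A 7-joint arm with a two-finger parallel gripper is mounted at the origin on the work surface. World frame = base frame: x ahead of the robot, y to its left, z up, the work surface at z = 0. Lengths are in m, angles in rad, forces in N, time in s.
With the tool pointing down it reaches from about 0.425 to 0.875 m from the base axis. Payload 4.7 kg.
Tool frame: the origin (TCP) lies on the centre line of the jaws, within the pads' length; the fingertips stand ahead of it and the grasp point (between the pads) lies 8 mm behind it (ctrl.finger_overhang is the x of the fingertips in the tool frame, in m); x points along the fingers, z is the direction in which the jaws open and shut, and the axes are right-handed (so a half turn about x gives the same grasp; the last joint's range is limited). The gripper opens to 87 mm and grips with 3 to 60 N. Pads are 19 mm wide; open, the fingers measure 117 mm over their backs; the gripper's body (75 mm by 190 mm) begins 51 mm behind the grasp point.
Start: joints at [-1.297, 0.321, -0.07, 1.45, 0.023, 1.371, -0.057], TCP at [0.167, 0.628, 0.212] pointing down, gripper open.
Joint ranges: [-2.86, 2.86], [-0.3, 2.09], [-1.38, 1.24], [0.06, 2.45], [-1.56, 4.7], [0.09, 2.05], [-2.69, 2.69]. Speed limits (rad/s): [2.57, 2.57, 3.14, 3.14, 3.14, 3.14, 3.14].

INTERFACE

Orientations are given as a rotation vector (axis times angle).
In Python, from bench import readout, viewer, job, nets, ctrl gives the robot as it stands.
- The arm moves only by the shell command python3 -m creep 'ROWS' [FORCE]. ROWS is JSON, a list of rows, each an object with "linear": the shift along the tool's x, y, z in m, a list of three; "twist": the turn, a rotation vector about the tool's x, y, z in degrees, a list of three; "fingers": the gripper's target within -1 to 1 (shut at 1, half-way at 0, fully open at -1). A call has 1 to 8 rows; each row is the pose to reach, as a shift and turn from the pose commanded when the call began, along the tool's axes at that moment; what a row does not reach only later rows make up. A row lasts 1/12 s, in which the tool goes at most 41.7 mm and 7.16 degrees, less where a joint would pass 70% of its speed; a pose out of reach is approached as far as the arm can. A call with a gripper value outside its range is refused whole. The fingers move at their own pace and stop on an object; FORCE is the grip in N (left out, the last holds). Time passes only in rows, so rows that repeat a pose let the fingers close. It gives the time, the measured TCP pose, the force and the opening at its end, in the units of the state.
- readout.get_state(): the state, without advancing time (a new reading comes with each control period).
- viewer.get_image(name): name is "scene" or "top"; returns (picture, depth): 480x640x3 uint8, red, green, blue; 480x640 float32, m along the optical axis (not along the pixel's ray), 0 where there is no reading.
- viewer.camera_params(name): a dict with "K" (3x3 intrinsics, pixels), "cam_to_world" (4x4, takes a point from camera to world coordinates). Camera axes: x right, y down, z forward; pixel columns grow to the right and rows downward; lengths in m; the calibration is good to about 2 mm. A picture is of the moment at which its call begins. camera_params takes no time and is no camera call.
- job.close_job(): hands the job in, once; it reports no verdict.
Trained networks look in the newest picture that a camera, given by its name, has taken for a name from the list of things; names that differ only in an ending like _2 or _b are one class to them, and where a whole thing is asked for, a point or a joint stands for the part that bears it (a point fixed in the world has none). Each returns a list of dicts, best first, with "conf" (0 to 1); they miss things now and then, are a little off and sometimes report something else, mostly with a low value. They report only what shows in the picture. A call takes as long as a camera call. They do not tell look-alikes from the thing itself.
- nets.boxes_of(camera, label): "centre" ([x, y, z] in m, in world coordinates, good to about 4 mm: the middle of the surface that is visible of it).
- nets.place_of(camera, label): "centre" ([x, y, z] in m, in world coordinates, good to about 4 mm: a listed point, or the origin of a listed thing).
The state is a dict: "time": time; "joint_positions": joint angles; "qd": joint speeds; "joint_torque": joint torques, N m; "position": TCP position; "tool_rot": TCP orientation; "ft_force": force on the tool from outside, world axes, zero at the start; "torque": the same for the moment, N m; "grip_width": opening from 0.0 (shut) to 1.0 (fully open).
Only numpy, scipy, OpenCV 4.12 (cv2) and the standard library are available. Lean on these libraries where they do the work, as an engineer would, in place of code of your own. Each camera call takes 0.05 s, during which the arm holds its last target.

TASK

On the tilting inspection board, push the sliding jaw gently up to the small plaster mould half until the mould half sits against the fixed jaw and the sliding jaw's sprung pad has given way by about 4 mm, so that it stays pressed. Then lift the board by its bar until the pin on the board's side edge lines up with the pin of the index on the arc, and finish holding the board there: do not let go, since the board falls back by itself. Keep the mould half pressed in the jaws, do not crush it, do not shift the index, and leave the other things on the bench where they are.

Things in the scene. Friction and masses are not known exactly. Their poses are not given: they have to be found in the camera images.
- frame: fixed dark steel frame of the tilting board, 270 x 320 mm base; origin under it, 155 mm nearer the robot than the hinge axis; x runs towards the hinge, away from the robot, y left, z up. May stand anywhere on the bench, turned up to 0.35 rad. On its left (y = 165 mm) a round steel arc, 8 mm thick, rises to 270 mm above the bench: keep the gripper clear of it
- hinge_mid (a point): middle of the hinge axis, 70 mm above the bench, at the board's far edge. Board offsets are from here, in the board's axes (turning with it): x from the robot's side to the hinge, y left along the hinge, z out of the upper face. Plywood board: x -260 to -10, 260 mm wide, 16 thick (upper face z = 8 mm), level on a rest at first; with bar 0.55 to 0.9 kg
- bar_mid (a point): middle of the board's lifting bar: round steel, 16 mm thick, along y at x = -305, z = 0 mm; 45 mm from its axis to the board's near edge. Two arms 14 mm wide at y = +-68 mm carry it, 122 mm free between them. Free below to the bench, 70 mm under its axis. Being round, it can turn in the grip as the board swings
- board (a joint): angle of the board, rad: 0 level, grows as the bar is lifted, to 1.3. No friction to speak of: it falls back when let go. At angle a the bar is 305 mm x cos(a) from the hinge axis towards the robot and 305 mm x sin(a) above it
- index (a joint): angle of the index on its arc, rad, 0.45 to 0.8, same zero and direction as the board: the pins line up when joint board equals it. Stiff: it keeps its place unless pushed
- index_pin (a point): tip of the index's 8 mm pin, which points at the board's left side edge, 210 mm from the hinge axis. The index is a dark steel block 16 x 24 x 22 mm on the steel arc, with a brass thumb nut on its outer side. Axes: as the board's when the pins line up
- board_pin (a point): tip of the 8 mm dark pin on the board's left side edge, at x = -210, y = 141, z = 0 mm from the hinge; lined up, it is tip to tip with the index pin (3 mm apart). Axes as the board's
- jaw (a joint): travel of the sliding jaw's carriage along the board's x (towards the hinge), m: 0 fully open, to 0.11. It slides with about 5 N of friction and stays where left. The pad touches the mould half, seated on the fixed jaw, at 0.085; at 0.089 the pad has given by 4 mm
- jaw_face (a point): on the aluminium pad of the sliding jaw, on its pressing face 20 mm over the board, at x = -200 mm + joint jaw - joint pad, y = 0. The pad is 70 mm wide, 5 mm thick, up to 38 mm over the board, on two spring pins in front of the carriage, with 8 mm of gap between them. Axes as the board's
- jaw_back (a point): on the back of the sliding jaw's carriage, 25 mm over the board, at x = -223 mm + joint jaw, y = 0: the face to push, from the robot's side. The carriage is an upright dark steel plate 10 mm thick, 70 mm wide, up to 47 mm over the board (52 mm at a ridge 34 mm wide in its middle). Axes as the board's
- pad (a joint): how far the sliding jaw's pad has given way towards its carriage, m: 0 free, 0.008 at its stop; spring of 1 N per mm
- fixed_face (a point): on the pressing face of the fixed jaw, a steel bar across the board near the hinge, 100 mm wide, 34 mm tall over the board; the face is at x = -55, y = 0 from the hinge and looks to the robot. Axes as the board's
- casting_center (a point): centre (half-way up) of the small plaster mould half: white block 60 (x, between the jaws) x 70 (y) x 42 mm, hollow on top with a dome in it, 0.15 to 0.24 kg. It lies loose on the board, at first touching neither jaw; pushed by the pad it slides at 1 to 2.5 N and squares up on the fixed jaw. Pressed home its centre is 30 mm from both faces
- round_casting: bystander: a loose round plaster casting, 70 mm across, 36 mm tall, right (-y) of the frame
- spatula: bystander: a loose spatula lying right of the frame
- brush: bystander: a loose brush lying left of the frame
- tub: bystander: a loose white tub, 100 mm across, 90 mm tall, left of the frame
- offcut: bystander: a loose wood offcut 90 x 45 x 30 mm, right of the frame
- jar: bystander: a loose grey jar with a steel lid, 60 mm across, 70 mm tall, left of the frame
Mind the look-alikes: they are no part of the job. Leave any green look-alike of the part that bears casting_center alone.

How it is judged:
On the way, in this order (a step that is already met when the one before it is completed fails the run):
1. the mould half is pressed between the two jaws, over 2 N on the sliding jaw, the board still down (contact force between jaw and casting above 2 N and x of casting_center in the frame of jaw_face below 0.034 m and x of casting_center in the frame of fixed_face between -0.034 and -0.025 m and y of casting_center in the frame of fixed_face between -0.03 and 0.03 m and angle between the z axis of casting_center and the z axis of board_pin, either way round below 0.1 rad and value of joint board below 0.1 rad), for 0.2 s.
2. the board is at the index, held by the fingers, the mould half in the jaws (angle between the x axis of board_pin and the x axis of index_pin, either way round below 0.045 rad and contact force between the fingers and board above 1.5 N and x of casting_center in the frame of jaw_face below 0.034 m and x of casting_center in the frame of fixed_face between -0.034 and -0.025 m and y of casting_center in the frame of fixed_face between -0.03 and 0.03 m and angle between the z axis of casting_center and the z axis of board_pin, either way round below 0.1 rad), for 0.2 s.
At the end, for the whole second after the job is handed in: The fingers hold the board (over 1.5 N) at rest within 0.045 rad (2.6 degrees) of the index, bar over 170 mm above the bench, and the mould half still lies flat on the board between the jaws, within 4 mm of touching both, the sliding jaw pressing on it with over 1 N (all of step 2 and contact force between jaw and casting above 1 N and velocity of joint board between -0.1 and 0.1 rad/s and height (world z) of bar_mid above 0.17 m); the arm keeps its last pose, push and grip.
It fails at once if the mould half is crushed (over 60 N on the jaw) (contact force between jaw and casting above 60 N).
It fails at once if the index is shifted (over 10 mm) (distance of index_pin from where it was at the start of the episode above 0.01 m).
It fails at once if one of the other things on the bench is moved by more than 40 mm (distance of any of round_casting, spatula, brush, tub, offcut, jar from where it was at the start of the episode above 0.04 m).
It also fails if it takes over 58 s, if anything falls off the work surface, if the arm or the gripper's body presses on something with over 40 N, if the wrist force passes 120 N, or if a joint passes its speed limit or range.

## Working session

There is one attempt and no reset: what is moved stays moved. The work goes in short steps, Python scripts to look and compute and a shell command to move; the robot and the scene stay as the last step left them, time stands still between calls to the robot, and variables do not carry over. Pictures are saved under pics/ and viewed, and the job is handed in when it is done.

```bash
ls; mkdir -p pics
python3 - <<'E'
from bench import readout, viewer, job, nets, ctrl
import cv2, numpy as np
print(readout.get_state()); print(ctrl.finger_overhang)
for n in ("scene","top"):
    im,d=viewer.get_image(n); cv2.imwrite(f"pics/{n}0.png",im[...,::-1]); np.save(f"pics/{n}0d.npy",d)
    print(n,viewer.camera_params(n))
E
```

```text
pics
{'time': 0.0, 'joint_positions': array([-1.29689237,  0.32182875, -0.07006237,  1.45167823,  0.02261725,
        1.37078792, -0.05691154]), 'qd': array([-0.00066402,  0.00028513, -0.00182454, -0.00052985, -0.00059192,
       -0.00104019, -0.00155481]), 'joint_torque': array([ 2.62174963e-04, -4.91278625e+01, -4.03711153e-01, -3.12537718e+01,
       -6.39635813e-02,  4.33050294e-02,  1.68284414e-04]), 'position': array([0.16690113, 0.62761412, 0.21075601]), 'tool_rot': array([-1.01697733,  1.32244761,  1.01487378]), 'ft_force': array([-0.23825682, -0.59230808,  0.25869923]), 'torque': array([-0.00366164,  0.0672939 ,  0.00926667]), 'grip_width': 1.0000497128177341}
0.011
scene {'K': array([[463.66867931,   0.        , 318.68397009],
       [  0.        , 463.66867931, 232.36706803],
       [  0.        ,   0.        ,   1.        ]]), 'cam_to_world': array([[-7.91389560e-01,  4.99297635e-01, -3.52710130e-01,
         8.95477970e-01],
       [ 6.11312039e-01,  6.46749548e-01, -4.56083998e-01,
         4.91359018e-01],
       [ 3.93455298e-04, -5.76556063e-01, -8.17057496e-01,
         8.71014333e-01],
       [ 0.00000000e+00,  0.00000000e+00,  0.00000000e+00,
         1.00000000e+00]])}
top {'K': array([[510.47145114,   0.        , 316.72610333],
       [  0.        , 510.47145114, 242.76698042],
       [  0.        ,   0.        ,   1.        ]]), 'cam_to_world': array([[ 0.01770787, -0.99393527,  0.10853165,  0.48697307],
       [-0.9997621 , -0.01898432, -0.01073914,  0.04133684],
       [ 0.01273441, -0.10831566, -0.99403499,  1.01340669],
       [ 0.        ,  0.        ,  0.        ,  1.        ]])}
```

View pics/scene0.png

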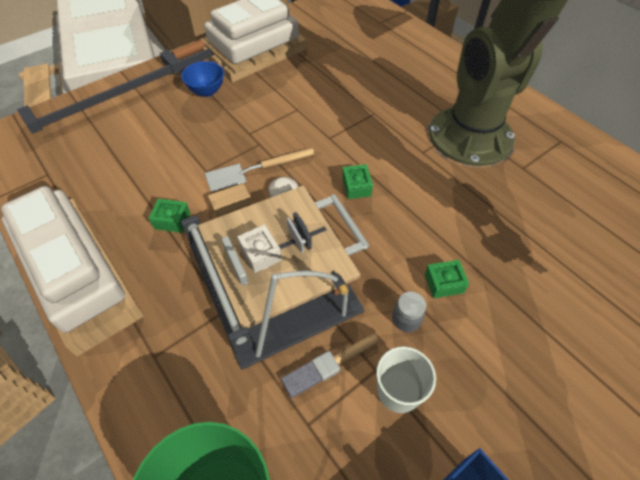

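View pics/top0.png

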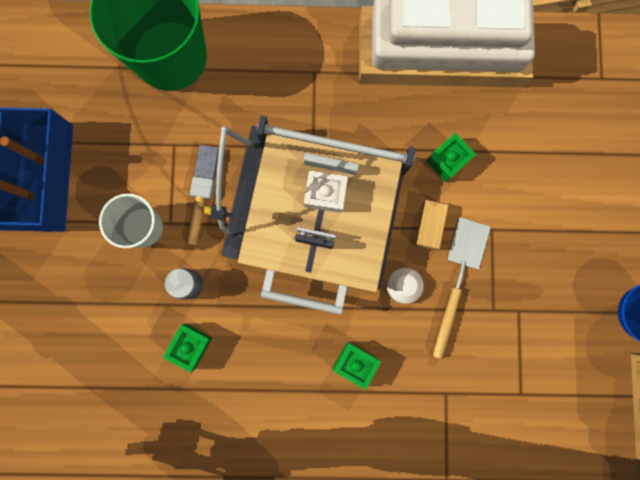

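Run:
```python
from bench import readout, viewer, job, nets, ctrl
for c in ("top","scene"):
    for l in ("hinge_mid","bar_mid","index_pin","board_pin","jaw_back","jaw_face","fixed_face","casting_center"):
        print(c,l,[(round(r['conf'],2),[round(float(v),4) for v in r['centre']]) for r in nets.place_of(c,l)[:3]])
print(readout.get_state()['time'])
```

```text
top hinge_mid [(0.77, [0.7802, -0.0018, 0.0676])]
top bar_mid [(0.69, [0.4799, 0.0558, 0.071])]
top index_pin [(0.62, [0.623, 0.1772, 0.1623]), (0.23, [0.7783, -0.0033, 0.0689]), (0.18, [0.6026, 0.1766, 0.0631])]
top board_pin [(0.9, [0.6035, 0.1761, 0.0674])]
top jaw_back [(0.71, [0.5825, 0.0331, 0.1024])]
top jaw_face [(0.5, [0.6019, 0.0355, 0.0993])]
top fixed_face [(0.6, [0.7252, 0.0132, 0.0997])]
top casting_center [(0.93, [0.6831, 0.0168, 0.0967]), (0.88, [0.3621, -0.0492, 0.0208]), (0.65, [0.39, 0.2742, 0.0204])]
scene hinge_mid [(0.84, [0.778, -0.002, 0.0679])]
scene bar_mid [(0.66, [0.4866, 0.0611, 0.0705])]
scene index_pin [(0.5, [0.6219, 0.1734, 0.1652]), (0.48, [0.689, 0.264, 0.0034])]
scene board_pin [(0.77, [0.5983, 0.177, 0.0736]), (0.66, [0.6022, 0.0335, 0.1013])]
scene jaw_back [(0.69, [0.5166, -0.145, 0.003]), (0.61, [0.5817, 0.0347, 0.1047]), (0.15, [0.6799, 0.0179, 0.0952])]
scene jaw_face [(0.48, [0.6068, 0.0338, 0.1001]), (0.42, [0.6252, 0.0239, 0.0023])]
scene fixed_face [(0.64, [0.7299, 0.0145, 0.1013])]
scene casting_center [(0.75, [0.7672, -0.2357, 0.0237]), (0.75, [0.3889, 0.2711, 0.017]), (0.72, [0.3626, -0.0449, 0.0187])]
0.9
```

The top view shows the white mould half at px (327,190), between the fixed jaw bar (330,162) and the dark sliding jaw (315,238). The bar is at (302,302) and the index with its brass nut at (215,212). The green blocks at (452,157), (357,365) and (187,347) are look-alikes: they are green and lie on the bench. The white one on the board is the one meant. I'll check that in an enlarged crop and fit the frame.

```bash
cat > h.py <<'E'
import numpy as np, cv2
from scipy.optimize import least_squares
from scipy.spatial.transform import Rotation as R
def proj(par,P):
    T=np.linalg.inv(par["cam_to_world"]);p=T[:3,:3]@np.asarray(P)+T[:3,3];u=par["K"]@p;return u[:2]/u[2]
def bp(H,psi,a,x,y,z):
    # board coords -> world at angle a
    l=np.array([x*np.cos(a)+z*np.sin(a), y, -x*np.sin(a)+z*np.cos(a)])
    return np.asarray(H)+R.from_euler('z',psi).apply(l)
E
python3 - <<'E'
from h import *
from bench import viewer
obs=[("hinge",.7802,-.0018,.0676),("bar",.4799,.0558,.071),("bp",.6035,.1761,.0674),("jb",.5825,.0331,.1024),("jf",.6019,.0355,.0993),("ff",.7252,.0132,.0997),("ip",.623,.1772,.1623),
("hinge",.778,-.002,.0679),("bar",.4866,.0611,.0705),("bp",.5983,.177,.0736),("jb",.5817,.0347,.1047),("jf",.6068,.0338,.1001),("ff",.7299,.0145,.1013),("ip",.6219,.1734,.1652)]
def m(n,q):
    H=[q[0],q[1],.07];psi=q[2];j=q[3]
    d=dict(hinge=(0,0,0),bar=(-.305,0,0),bp=(-.21,.141,0),jb=(-.223+j,0,.033),jf=(-.2+j,0,.028),ff=(-.055,0,.028))
    return bp(H,psi,q[4],-.21,.144,0) if n=="ip" else bp(H,psi,0,*d[n])
s=least_squares(lambda q:np.concatenate([m(o[0],q)-o[1:] for o in obs]),[.78,0,-.2,0.02,.46])
q=s.x;print(q.round(4))
for o in obs: print(o[0],((m(o[0],q)-o[1:])*1000).round(1))
np.save("q.npy",q)
for c,(x0,y0,x1,y1) in dict(top=(190,110,430,330),scene=(170,170,390,370)).items():
    im=cv2.imread(f"pics/{c}0.png");par=viewer.camera_params(c);k=3.3
    cr=cv2.resize(im[y0:y1,x0:x1],None,fx=k,fy=k,interpolation=cv2.INTER_CUBIC)
    for n in ("hinge","bar","bp","jb","jf","ff","ip"):
        u=(proj(par,m(n,q))-[x0,y0])*k+k/2
        cv2.circle(cr,tuple(int(v) for v in u),3,(0,0,255),1)
    print(cr.shape);cv2.imwrite(f"pics/{c}0z.png",cr)
E
```

```text
[ 7.809e-01 -2.000e-04 -1.875e-01  2.070e-02  4.618e-01]
hinge [0.7 1.6 2.4]
bar [ 1.3  0.8 -1. ]
bp [-2.6  1.3  2.6]
jb [-0.4  4.4  0.6]
jf [ 2.8 -2.3 -1.3]
ff [ 1.7 -3.2 -1.7]
ip [ 0.  -0.9  1.3]
hinge [2.9 1.8 2.1]
bar [-5.4 -4.5 -0.5]
bp [ 2.6  0.4 -3.6]
jb [ 0.4  2.8 -1.7]
jf [-2.1 -0.6 -2.1]
ff [-3.  -4.5 -3.3]
ip [ 1.1  2.9 -1.6]
(726, 792, 3)
(660, 726, 3)
```

View pics/top0z.png

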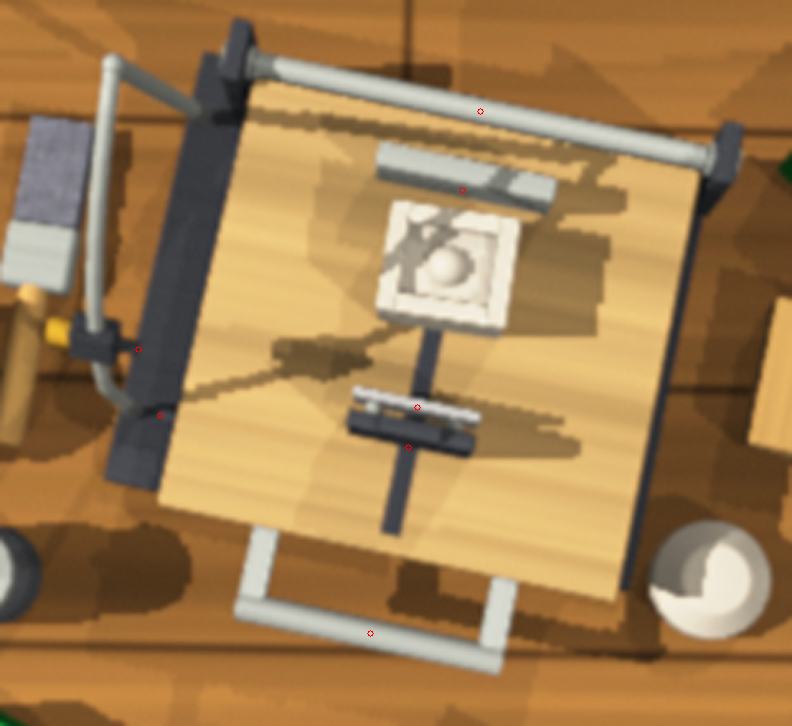

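View pics/scene0z.png

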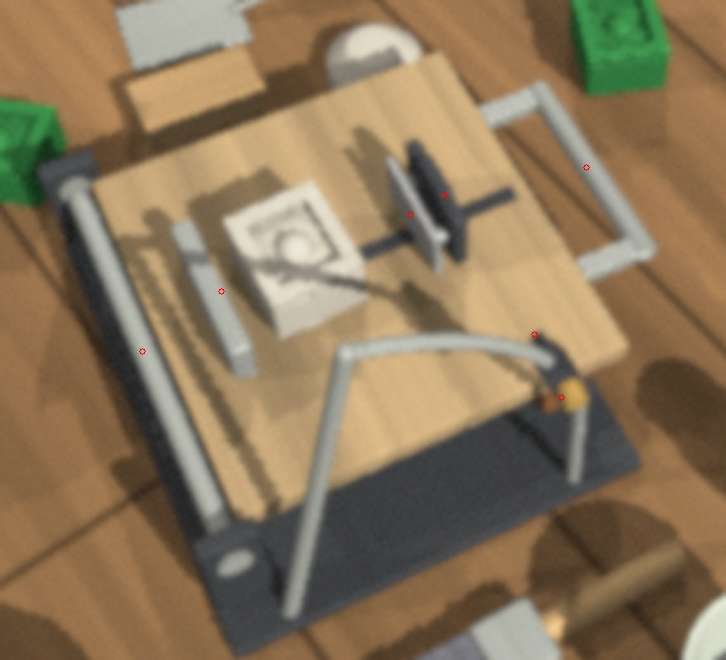

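```bash
cat >> h.py <<'E'
from bench import readout
def cur():
    s=readout.get_state(); return np.array(s["position"]),R.from_rotvec(s["tool_rot"]),s
def Rt(psi,tilt=0,flip=1):
    bx=np.array([np.cos(psi),np.sin(psi),0]);x=np.array([0,0,-1.]);z=flip*bx;y=np.cross(z,x)
    r=R.from_matrix(np.stack([x,y,z],1))
    by=np.array([-np.sin(psi),np.cos(psi),0]);return R.from_rotvec(by*tilt)*r
def delta(P,Rg):
    p,r,s=cur();l=r.inv().apply(np.asarray(P)-p);w=(r.inv()*Rg).as_rotvec(degrees=True)
    print("lin mm",(l*1000).round(1),"twist",w.round(2),"|",np.linalg.norm(l).round(3),"t",s["time"])
E
python3 - <<'E'
from h import *
from bench import viewer
par=viewer.camera_params("top");
def unp(cx,cy,z,k=3.3,x0=190,y0=110):
    u=np.array([(cx-k/2)/k+x0,(cy-k/2)/k+y0,1]);d=par["cam_to_world"][:3,:3]@(np.linalg.inv(par["K"])@u);o=par["cam_to_world"][:3,3]
    return o+d*(z-o[2])/d[2]
for a,b,z in (((262,67),(712,157),.075),((238,607),(500,668),.075),((158,505),(620,600),.078)):
    A=unp(*a,z);B=unp(*b,z);d=A-B;print(A.round(4),B.round(4),"mid",((A+B)/2).round(4),"yaw",np.arctan2(-d[0],d[1]).round(4))
q=np.load("q.npy");print(bp([q[0],q[1],.07],q[2],0,-.305,0,0))
p,r,s=cur();print(r.as_matrix().round(3))
H=[q[0],q[1],.07];psi=q[2]
for f in (1,-1):
  print(f);delta(bp(H,psi,0,-.25,0,.24),Rt(psi,0,f))
E
```

```text
[0.8027 0.1255 0.075 ] [ 0.7553 -0.1331  0.075 ] mid [ 0.779  -0.0038  0.075 ] yaw -0.1813
[0.4944 0.1302 0.075 ] [ 0.4634 -0.0153  0.075 ] mid [0.4789 0.0574 0.075 ] yaw -0.2095
[0.5499 0.1759 0.078 ] [ 0.502  -0.0812  0.078 ] mid [0.526  0.0474 0.078 ] yaw -0.1843
[0.48123384 0.05662231 0.07      ]
[[ 0.    -0.966  0.257]
 [ 0.     0.257  0.966]
 [-1.    -0.     0.   ]]
1
lin mm [ -98.1 -505.4 -467.7] twist [ 8.586e+01  1.000e-02 -0.000e+00] | 0.696 t 0.9
-1
lin mm [ -98.1 -505.4 -467.7] twist [-9.414e+01  0.000e+00  1.000e-02] | 0.696 t 0.9
```

```bash
python3 -m creep '[{"linear":[-0.04,0,0],"twist":[0,0,0],"fingers":1},{"linear":[-0.08,0,0],"twist":[0,0,0],"fingers":1},{"linear":[-0.12,-0.01,-0.01],"twist":[7,0,0],"fingers":1},{"linear":[-0.13,-0.04,-0.04],"twist":[14,0,0],"fingers":1},{"linear":[-0.13,-0.065,-0.06],"twist":[21,0,0],"fingers":1},{"linear":[-0.13,-0.09,-0.085],"twist":[28,0,0],"fingers":1},{"linear":[-0.13,-0.115,-0.11],"twist":[35,0,0],"fingers":1},{"linear":[-0.13,-0.14,-0.135],"twist":[42,0,0],"fingers":1}]' 25
python3 - <<'E'
from h import *
q=np.load("q.npy");H=[q[0],q[1],.07];psi=q[2]
delta(bp(H,psi,0,-.25,0,.26),Rt(psi))
E
```

```text
time: 1.57
position: [0.2683, 0.4602, 0.3421]
tool_rot: [-0.448, 1.524, 0.449]
ft_force: [1.1, -0.1, 0.6]
grip_width: 0.477
lin mm [  11.9 -492.5    0.5] twist [ 4.351e+01  2.000e-02 -4.000e-02] | 0.493 t 1.5667
```

```bash
python3 -m creep '[{"linear":[0,-0.035,0],"twist":[5,0,0],"fingers":1},{"linear":[0,-0.07,0],"twist":[11,0,0],"fingers":1},{"linear":[0,-0.105,0],"twist":[16,0,0],"fingers":1},{"linear":[0,-0.14,0],"twist":[22,0,0],"fingers":1},{"linear":[0,-0.175,0],"twist":[27,0,0],"fingers":1},{"linear":[0,-0.21,0],"twist":[33,0,0],"fingers":1},{"linear":[0,-0.245,0],"twist":[38,0,0],"fingers":1},{"linear":[0,-0.28,0],"twist":[43,0,0],"fingers":1}]'
python3 - <<'E'
from h import *
q=np.load("q.npy");H=[q[0],q[1],.07];psi=q[2]
delta(bp(H,psi,0,-.25,0,.26),Rt(psi))
E
```

```text
time: 2.23
position: [0.4212, 0.2256, 0.3422]
tool_rot: [0.14, 1.566, -0.138]
ft_force: [0.9, 1.0, 0.4]
grip_width: 0.008
lin mm [  12.1 -156.4  143.8] twist [ 0.61  0.03 -0.06] | 0.213 t 2.2333
```

```bash
python3 -m creep '[{"linear":[0,-0.03,0.025],"twist":[0,0,0],"fingers":1},{"linear":[0,-0.06,0.05],"twist":[0,0,0],"fingers":1},{"linear":[0,-0.09,0.08],"twist":[0,0,0],"fingers":1},{"linear":[0,-0.12,0.11],"twist":[0,0,0],"fingers":1},{"linear":[0.01,-0.148,0.138],"twist":[0,0,0],"fingers":1},{"linear":[0.012,-0.15,0.14],"twist":[0,0,0],"fingers":1},{"linear":[0.012,-0.15,0.14],"twist":[0,0,0],"fingers":1},{"linear":[0.012,-0.15,0.14],"twist":[0,0,0],"fingers":1}]'
python3 - <<'E'
from h import *
q=np.load("q.npy");H=[q[0],q[1],.07];psi=q[2]
print(psi,np.load("q.npy")[3]);delta(bp(H,psi,0,-.25,0,.26),Rt(psi))
delta(bp(H,psi,0,-.25,0,.041),Rt(psi))
E
```

```text
time: 2.9
position: [0.5324, 0.0562, 0.3297]
tool_rot: [0.136, 1.567, -0.135]
ft_force: [-0.1, 0.7, 0.1]
grip_width: 0.008
-0.18751794768961896 0.020693955012039068
lin mm [-0.3 -9.1  4.5] twist [ 0.86 -0.06 -0.03] | 0.01 t 2.9
lin mm [218.7  -9.3   4.7] twist [ 0.86 -0.06 -0.03] | 0.219 t 2.9
```

```bash
python3 -m creep '[{"linear":[0.035,-0.009,0.004],"twist":[0.9,0,0],"fingers":1},{"linear":[0.07,-0.009,0.004],"twist":[0.9,0,0],"fingers":1},{"linear":[0.105,-0.009,0.004],"twist":[0.9,0,0],"fingers":1},{"linear":[0.14,-0.009,0.004],"twist":[0.9,0,0],"fingers":1},{"linear":[0.17,-0.009,0.004],"twist":[0.9,0,0],"fingers":1},{"linear":[0.195,-0.009,0.004],"twist":[0.9,0,0],"fingers":1},{"linear":[0.212,-0.009,0.004],"twist":[0.9,0,0],"fingers":1},{"linear":[0.218,-0.009,0.004],"twist":[0.9,0,0],"fingers":1}]'
python3 - <<'E'
from h import *
from bench import viewer
q=np.load("q.npy");H=[q[0],q[1],.07];psi=q[2]
delta(bp(H,psi,0,-.25,0,.041),Rt(psi))
a,d=viewer.get_image("top");b,d=viewer.get_image("scene")
im=np.hstack([cv2.resize(x[y0:y0+200,x0:x0+200],(400,400),interpolation=cv2.INTER_CUBIC) for x,x0,y0 in((a,210,120),(b,190,170))])
cv2.imwrite("pics/b1.png",im[...,::-1])
E
```

```text
time: 3.57
position: [0.5326, 0.0485, 0.1092]
tool_rot: [0.144, 1.571, -0.145]
ft_force: [-0.5, -0.1, 0.6]
grip_width: 0.005
lin mm [-1.8 -1.6  3. ] twist [ 0.19 -0.27  0.05] | 0.004 t 3.5667
```

View pics/b1.png

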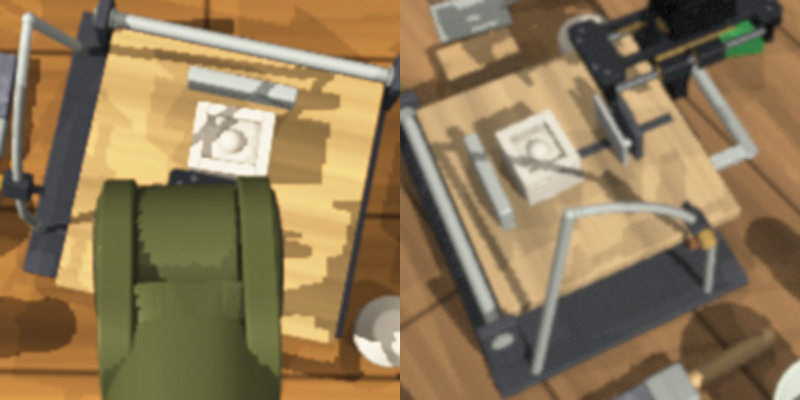

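The scene view shows the closed fingers at about (615,110), just behind the dark carriage and clear of the arc. I'll push now.

```bash
python3 -m creep '[{"linear":[0,-0.001,0.008],"twist":[0,0,0],"fingers":1},{"linear":[0,-0.001,0.016],"twist":[0,0,0],"fingers":1},{"linear":[0,-0.001,0.024],"twist":[0,0,0],"fingers":1},{"linear":[0,-0.001,0.028],"twist":[0,0,0],"fingers":1},{"linear":[0,-0.001,0.030],"twist":[0,0,0],"fingers":1},{"linear":[0,-0.001,0.030],"twist":[0,0,0],"fingers":1}]'
python3 - <<'E'
from h import *
q=np.load("q.npy");H=[q[0],q[1],.07];psi=q[2]
delta(bp(H,psi,0,-.217,0,.041),Rt(psi));p,r,s=cur();print(r.inv().apply(s["ft_force"]).round(2))
E
python3 -m creep '[{"linear":[0,0,0.003],"twist":[0,0,0],"fingers":1},{"linear":[0,0,0.006],"twist":[0,0,0],"fingers":1},{"linear":[0,0,0.006],"twist":[0,0,0],"fingers":1}]'
python3 - <<'E'
from h import *
q=np.load("q.npy");H=[q[0],q[1],.07];psi=q[2]
delta(bp(H,psi,0,-.217,0,.041),Rt(psi));p,r,s=cur();print(r.inv().apply(s["ft_force"]).round(2))
E
```

```text
time: 4.17
position: [0.5652, 0.0389, 0.1121]
tool_rot: [0.148, 1.565, -0.149]
ft_force: [0.2, -0.1, 0.3]
grip_width: 0.002
lin mm [1.1 1.7 2.2] twist [-0.08  0.04  0.01] | 0.003 t 4.1667
[-0.29 -0.01  0.25]
time: 4.42
position: [0.5708, 0.0381, 0.1119]
tool_rot: [0.148, 1.565, -0.148]
ft_force: [-0.5, -0.2, 0.0]
grip_width: 0.006
lin mm [ 0.9  1.5 -3.4] twist [-0.05  0.02 -0.  ] | 0.004 t 4.4167
[-0.04 -0.33 -0.44]
```

```bash
for i in 1; do python3 -m creep '[{"linear":[0,0.001,0.003],"twist":[0,0,0],"fingers":1},{"linear":[0,0.001,0.006],"twist":[0,0,0],"fingers":1},{"linear":[0,0.001,0.009],"twist":[0,0,0],"fingers":1},{"linear":[0,0.001,0.009],"twist":[0,0,0],"fingers":1}]'; done
python3 - <<'E'
from h import *
q=np.load("q.npy");H=[q[0],q[1],.07];psi=q[2]
delta(bp(H,psi,0,-.217,0,.041),Rt(psi));p,r,s=cur();print(r.inv().apply(s["ft_force"]).round(2))
from bench import viewer
b,d=viewer.get_image("scene")
cv2.imwrite("pics/b2.png",cv2.resize(b[170:320,190:390],(800,600),interpolation=cv2.INTER_CUBIC)[...,::-1])
E
```

```text
time: 4.75
position: [0.5786, 0.0379, 0.1116]
tool_rot: [0.148, 1.568, -0.147]
ft_force: [-4.5, 0.6, 2.0]
grip_width: 0.007
lin mm [  0.6   0.2 -11.1] twist [-0.03 -0.15 -0.  ] | 0.011 t 4.75
[-2.03 -0.28 -4.56]
```

View pics/b2.png

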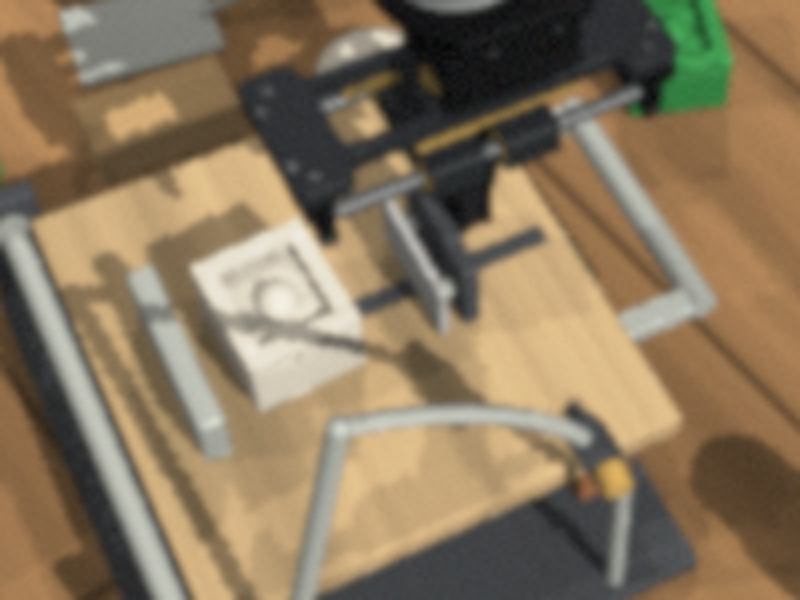

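```bash
cat > st.py <<'E'
from h import *
q=np.load("q.npy");H=np.array([q[0],q[1],.07]);psi=q[2]
p,r,s=cur();l=R.from_euler('z',-psi).apply(p-H);f=R.from_euler('z',-psi).apply(s["ft_force"])
print("local mm",(l*1000).round(1),"f",f.round(2),"t",s["time"])
E
python3 -m creep '[{"linear":[0,0,0.007],"twist":[0,0,0],"fingers":1},{"linear":[0,0,0.014],"twist":[0,0,0],"fingers":1},{"linear":[0,0,0.021],"twist":[0,0,0],"fingers":1},{"linear":[0,0,0.028],"twist":[0,0,0],"fingers":1},{"linear":[0,0,0.034],"twist":[0,0,0],"fingers":1},{"linear":[0,0,0.04],"twist":[0,0,0],"fingers":1},{"linear":[0,0,0.044],"twist":[0,0,0],"fingers":1},{"linear":[0,0,0.044],"twist":[0,0,0],"fingers":1}]'; python3 st.py
python3 -m creep '[{"linear":[0,0,0.003],"twist":[0,0,0],"fingers":1},{"linear":[0,0,0.003],"twist":[0,0,0],"fingers":1}]'; python3 st.py
python3 - <<'E'
from bench import viewer
import cv2,numpy as np
a,d=viewer.get_image("top");b,d=viewer.get_image("scene")
im=np.hstack([cv2.resize(x[y0:y0+w,x0:x0+w],(400,400),interpolation=cv2.INTER_CUBIC) for x,x0,y0,w in((a,260,130,120),(b,210,200,120))])
cv2.imwrite("pics/b3.png",im[...,::-1])
E
```

```text
time: 5.47
position: [0.6224, 0.0294, 0.1115]
tool_rot: [0.148, 1.567, -0.148]
ft_force: [-3.0, 0.9, 1.1]
grip_width: 0.006
local mm [-161.2   -0.4   41.5] f [-3.16  0.36  1.09] t 5.4667
time: 5.63
position: [0.6249, 0.029, 0.1115]
tool_rot: [0.148, 1.567, -0.148]
ft_force: [-4.1, 1.5, 1.2]
grip_width: 0.002
local mm [-158.7   -0.4   41.5] f [-4.28  0.72  1.22] t 5.6333
```

View pics/b3.png

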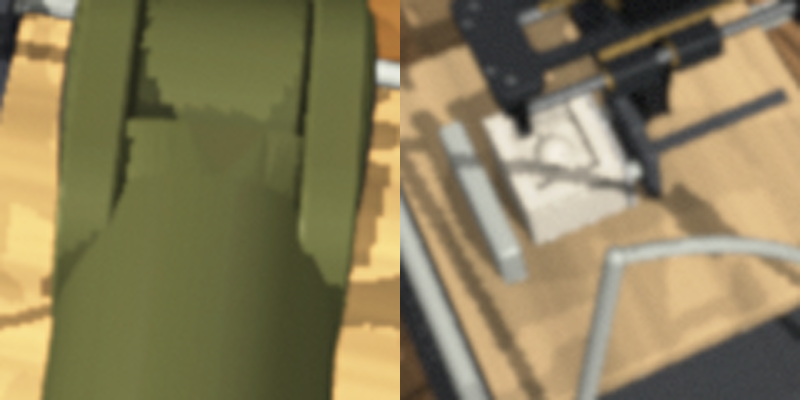

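The scene crop shows the pad up against the white mould half at (630,175), with a small gap still left to the fixed jaw (500,200). I'll continue.

```bash
python3 -m creep '[{"linear":[0,0,0.002],"twist":[0,0,0],"fingers":1},{"linear":[0,0,0.004],"twist":[0,0,0],"fingers":1}]'; python3 st.py
python3 -m creep '[{"linear":[0,0,0.002],"twist":[0,0,0],"fingers":1},{"linear":[0,0,0.004],"twist":[0,0,0],"fingers":1}]'; python3 st.py
python3 -m creep '[{"linear":[0,0,0.001],"twist":[0,0,0],"fingers":1},{"linear":[0,0,0.002],"twist":[0,0,0],"fingers":1}]'; python3 st.py
python3 - <<'E'
from bench import viewer
import cv2,numpy as np
b,d=viewer.get_image("scene")
cv2.imwrite("pics/b4.png",cv2.resize(b[210:300,210:330],(800,600),interpolation=cv2.INTER_CUBIC)[...,::-1])
E
```

```text
time: 5.9
position: [0.6283, 0.0283, 0.1115]
tool_rot: [0.148, 1.568, -0.147]
ft_force: [-5.3, 1.5, 1.9]
grip_width: 0.003
local mm [-155.2   -0.4   41.5] f [-5.53  0.53  1.86] t 5.9
time: 6.07
position: [0.6323, 0.0276, 0.1115]
tool_rot: [0.148, 1.568, -0.147]
ft_force: [-6.4, 1.2, 2.8]
grip_width: 0.004
local mm [-151.2   -0.4   41.5] f [-6.53 -0.04  2.77] t 6.0667
time: 6.23
position: [0.6343, 0.0272, 0.1115]
tool_rot: [0.148, 1.568, -0.147]
ft_force: [-6.9, 1.2, 1.1]
grip_width: 0.004
local mm [-149.1   -0.4   41.5] f [-6.97 -0.11  1.06] t 6.2333
```

View pics/b4.png

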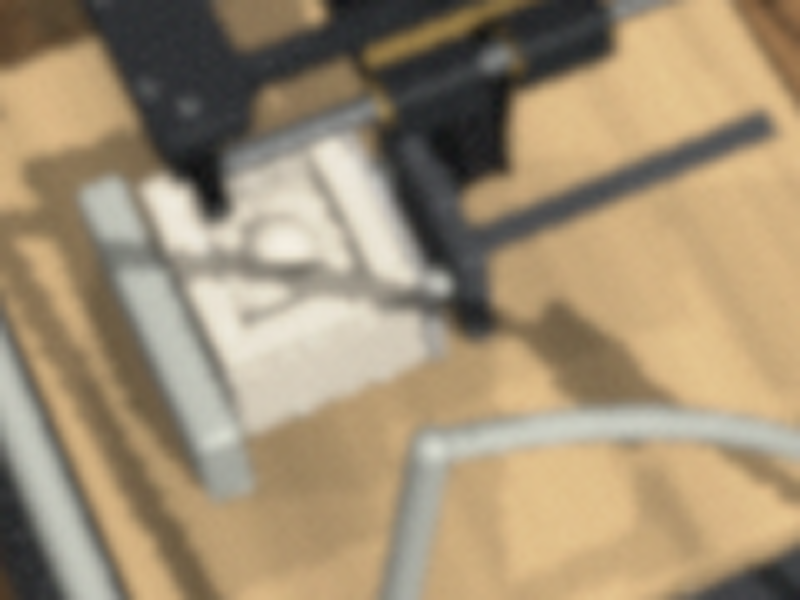

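The gap at the fixed jaw is now very thin (dark line at 190,300). I'll take fine steps and watch the force.

```bash
python3 -m creep '[{"linear":[0,0,0.001],"twist":[0,0,0],"fingers":1},{"linear":[0,0,0.001],"twist":[0,0,0],"fingers":1}]'>/dev/null; python3 st.py
python3 -m creep '[{"linear":[0,0,0.001],"twist":[0,0,0],"fingers":1},{"linear":[0,0,0.001],"twist":[0,0,0],"fingers":1}]'>/dev/null; python3 st.py
python3 -m creep '[{"linear":[0,0,0.001],"twist":[0,0,0],"fingers":1},{"linear":[0,0,0.001],"twist":[0,0,0],"fingers":1}]'>/dev/null; python3 st.py
python3 -m creep '[{"linear":[0,0,0.001],"twist":[0,0,0],"fingers":1},{"linear":[0,0,0.001],"twist":[0,0,0],"fingers":1}]' >/dev/null; python3 st.py
```

```text
local mm [-148.    -0.5   41.5] f [-5.82  0.23  2.06] t 6.45
local mm [-147.    -0.5   41.5] f [-6.29  0.25  1.87] t 6.6167
local mm [-146.1   -0.5   41.5] f [-6.07  0.26  1.85] t 6.7833
local mm [-145.3   -0.4   41.5] f [-6.41  0.26  1.33] t 6.95
```

```bash
python3 -m creep '[{"linear":[0,0,0.001],"twist":[0,0,0],"fingers":1},{"linear":[0,0,0.001],"twist":[0,0,0],"fingers":1}]'>/dev/null; python3 st.py
python3 -m creep '[{"linear":[0,0,0.001],"twist":[0,0,0],"fingers":1},{"linear":[0,0,0.001],"twist":[0,0,0],"fingers":1}]'>/dev/null; python3 st.py
python3 - <<'E'
from bench import viewer
import cv2,numpy as np
b,d=viewer.get_image("scene")
cv2.imwrite("pics/b5.png",cv2.resize(b[210:300,210:330],(800,600),interpolation=cv2.INTER_CUBIC)[...,::-1])
E
```

```text
local mm [-144.6   -0.4   41.5] f [-6.74  0.78  2.34] t 7.1167
local mm [-143.8   -0.5   41.5] f [-8.27 -0.09  4.09] t 7.2833
```

View pics/b5.png

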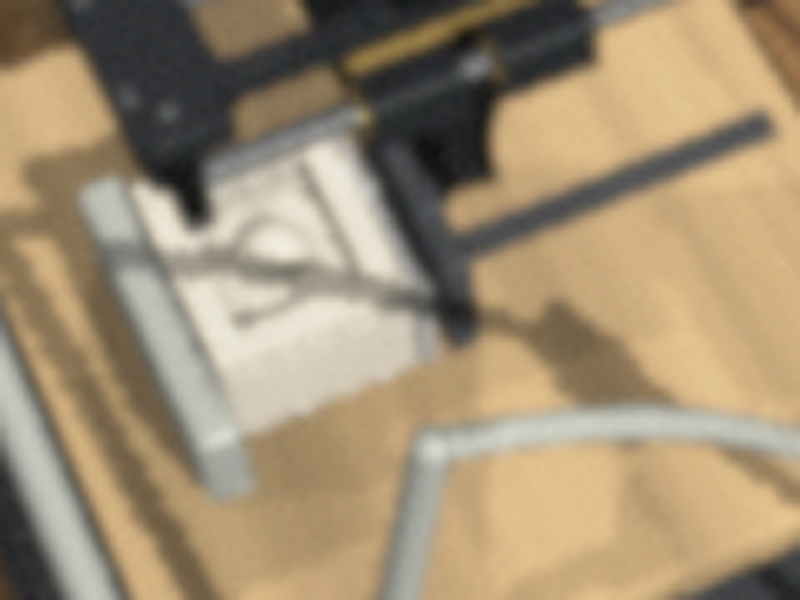

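It is now seated on the fixed jaw, the pad gap is narrowing and the force is rising. A couple more mm.

```bash
python3 -m creep '[{"linear":[0,0,0.001],"twist":[0,0,0],"fingers":1},{"linear":[0,0,0.001],"twist":[0,0,0],"fingers":1},{"linear":[0,0,0.001],"twist":[0,0,0],"fingers":1}]'>/dev/null; python3 st.py
python3 -m creep '[{"linear":[0,0,0.001],"twist":[0,0,0],"fingers":1},{"linear":[0,0,0.001],"twist":[0,0,0],"fingers":1},{"linear":[0,0,0.001],"twist":[0,0,0],"fingers":1}]'>/dev/null; python3 st.py
python3 - <<'E'
from bench import viewer,nets
import cv2,numpy as np
b,d=viewer.get_image("scene")
cv2.imwrite("pics/b6.png",cv2.resize(b[210:300,210:330],(800,600),interpolation=cv2.INTER_CUBIC)[...,::-1])
E
```

```text
local mm [-143.1   -0.4   41.5] f [-9.15 -0.43  3.68] t 7.5833
local mm [-142.4   -0.4   41.5] f [-9.24  0.86  3.93] t 7.8333
```

View pics/b6.png

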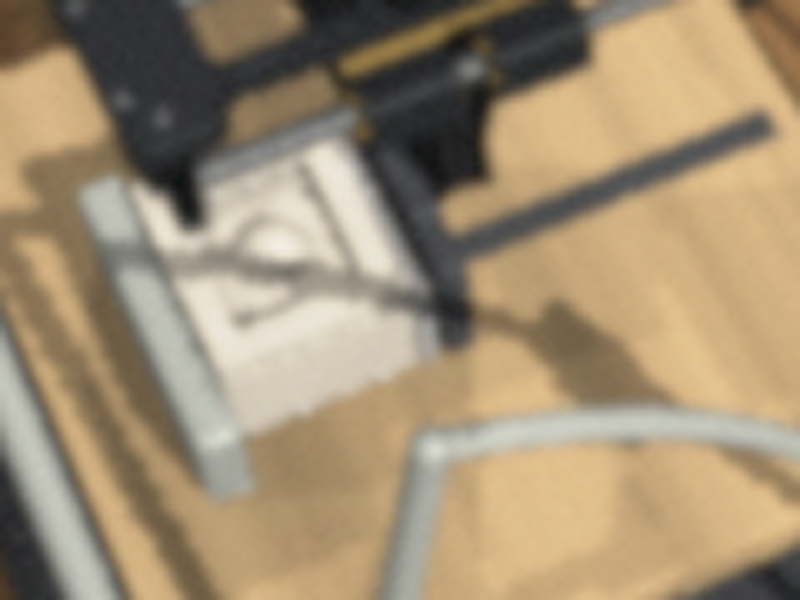

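Force is 9.2 N, about 5 N of friction plus about 4 N of spring. Backing off.

```bash
python3 -m creep '[{"linear":[0,0,-0.005],"twist":[0,0,0],"fingers":1},{"linear":[0,0,-0.02],"twist":[0,0,0],"fingers":1},{"linear":[-0.01,0,-0.04],"twist":[0,0,0],"fingers":0.6},{"linear":[-0.04,0,-0.06],"twist":[0,0,0],"fingers":0.15},{"linear":[-0.07,0,-0.09],"twist":[0,0,0],"fingers":0.15},{"linear":[-0.08,0,-0.12],"twist":[0,0,0],"fingers":0.15},{"linear":[-0.08,0,-0.15],"twist":[0,0,0],"fingers":0.15},{"linear":[-0.08,0,-0.162],"twist":[0,0,0],"fingers":0.15}]' 40; python3 st.py
python3 -m creep '[{"linear":[0,0,-0.001],"twist":[0,0,0],"fingers":0.15},{"linear":[0,0,-0.001],"twist":[0,0,0],"fingers":0.15}]'
python3 st.py
python3 - <<'E'
from bench import viewer,nets
import cv2,numpy as np
a,d=viewer.get_image("top");b,d=viewer.get_image("scene");
im=np.hstack([cv2.resize(x[y0:y0+w,x0:x0+w],(400,400),interpolation=cv2.INTER_CUBIC) for x,x0,y0,w in((a,230,120,200),(b,200,180,170))])
cv2.imwrite("pics/b7.png",im[...,::-1])
for c in ("top","scene"):
    for l in ("bar_mid","jaw_back","jaw_face","fixed_face","casting_center"):
        print(c,l,[(round(r['conf'],2),[round(float(v),4) for v in r['centre']]) for r in nets.place_of(c,l)[:2]])
E
```

```text
time: 8.55
position: [0.4832, 0.0564, 0.1933]
tool_rot: [0.15, 1.562, -0.144]
ft_force: [-0.4, 0.2, -0.5]
grip_width: 0.364
local mm [-3.030e+02  1.000e-01  1.233e+02] f [-0.42  0.09 -0.5 ] t 8.55
time: 8.72
position: [0.4842, 0.056, 0.1927]
tool_rot: [0.149, 1.562, -0.146]
ft_force: [-0.1, -0.2, -0.1]
grip_width: 0.409
local mm [-3.020e+02 -1.000e-01  1.227e+02] f [-0.09 -0.17 -0.1 ] t 8.7167
top bar_mid []
top jaw_back [(0.61, [0.6503, 0.0219, 0.1022]), (0.34, [0.514, -0.2475, 0.0025])]
top jaw_face [(0.63, [0.6652, 0.021, 0.0967])]
top fixed_face [(0.62, [0.7245, 0.0091, 0.0957])]
top casting_center [(0.91, [0.389, 0.2761, 0.0189]), (0.9, [0.3632, -0.0486, 0.0192])]
scene bar_mid [(0.8, [0.4838, 0.0611, 0.0715]), (0.31, [0.6216, 0.3716, -0.0009])]
scene jaw_back [(0.78, [0.6476, 0.0216, 0.1044])]
scene jaw_face [(0.65, [0.666, 0.0196, 0.1002]), (0.22, [0.4845, 0.0591, 0.0718])]
scene fixed_face [(0.7, [0.7288, 0.0162, 0.0984])]
scene casting_center [(0.97, [0.6941, 0.0134, 0.096]), (0.97, [0.7698, -0.2354, 0.0253])]
```

View pics/b7.png

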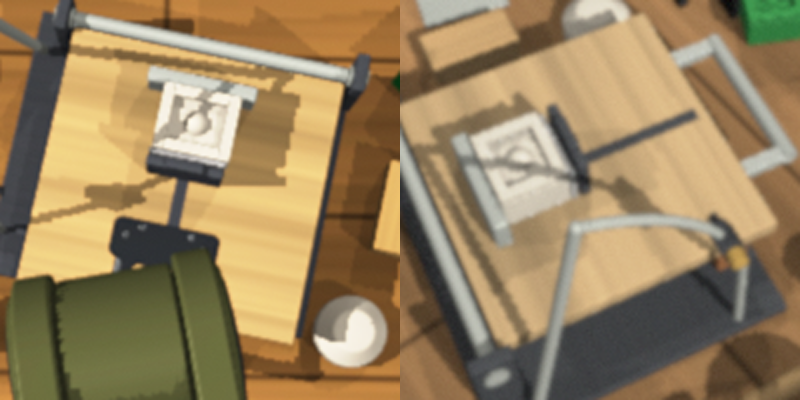

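The view shows the mould half at (195,125) in the left crop and (520,160) in the right, tight between both jaws; the carriage stayed put. Next I'll descend on the bar.

```bash
python3 -m creep '[{"linear":[0.02,0,-0.003],"twist":[0,0,0],"fingers":0.15},{"linear":[0.045,0,-0.003],"twist":[0,0,0],"fingers":0.15},{"linear":[0.065,0,-0.003],"twist":[0,0,0],"fingers":0.15},{"linear":[0.08,0,-0.003],"twist":[0,0,0],"fingers":0.15},{"linear":[0.08,0,-0.003],"twist":[0,0,0],"fingers":0.15}]'; python3 st.py
python3 - <<'E'
from h import *
q=np.load("q.npy");H=[q[0],q[1],.07];psi=q[2]
delta(bp(H,psi,0,-.305,0,-.008),Rt(psi))
from bench import viewer
b,d=viewer.get_image("scene");
cv2.imwrite("pics/b8.png",cv2.resize(b[150:270,290:450],(800,600),interpolation=cv2.INTER_CUBIC)[...,::-1])
E
```

```text
time: 9.73
position: [0.4777, 0.0558, 0.1089]
tool_rot: [0.146, 1.571, -0.15]
ft_force: [0.4, -0.8, 0.3]
grip_width: 0.422
local mm [-308.3   -1.4   38.9] f [ 0.56 -0.71  0.3 ] t 9.7333
lin mm [46.9  1.6  3.6] twist [-0.04 -0.28  0.17] | 0.047 t 9.7333
```

View pics/b8.png

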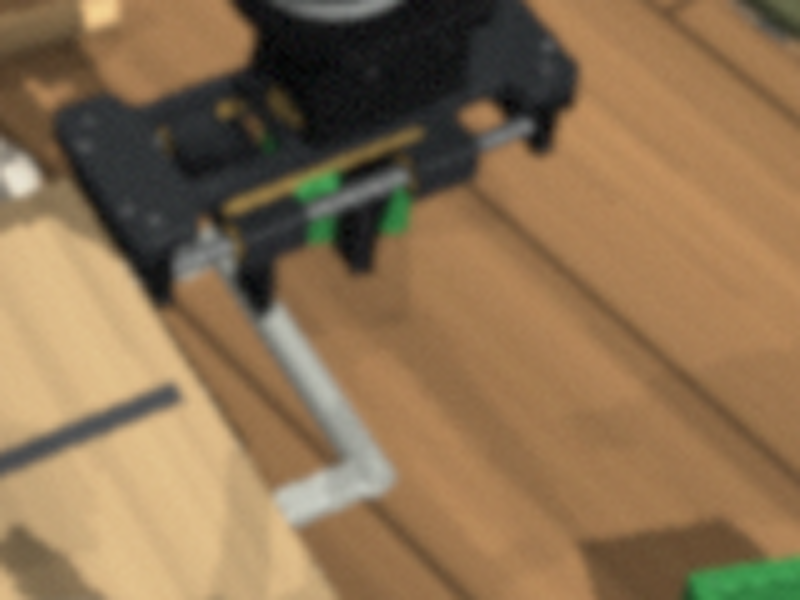

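```bash
python3 -m creep '[{"linear":[0.008,0.001,0.003],"twist":[0,0,0],"fingers":0.15},{"linear":[0.016,0.001,0.003],"twist":[0,0,0],"fingers":0.15},{"linear":[0.024,0.001,0.003],"twist":[0,0,0],"fingers":0.15},{"linear":[0.024,0.001,0.003],"twist":[0,0,0],"fingers":0.15}]'; python3 st.py
python3 - <<'E'
from h import *
from bench import viewer
b,d=viewer.get_image("scene");
cv2.imwrite("pics/b9.png",cv2.resize(b[150:270,290:450],(800,600),interpolation=cv2.INTER_CUBIC)[...,::-1])
E
```

```text
time: 10.12
position: [0.4824, 0.0566, 0.0865]
tool_rot: [0.147, 1.568, -0.148]
ft_force: [-0.8, -1.4, -0.5]
grip_width: 0.424
local mm [-3.038e+02  2.000e-01  1.650e+01] f [-0.49 -1.47 -0.52] t 10.1167
```

View pics/b9.png

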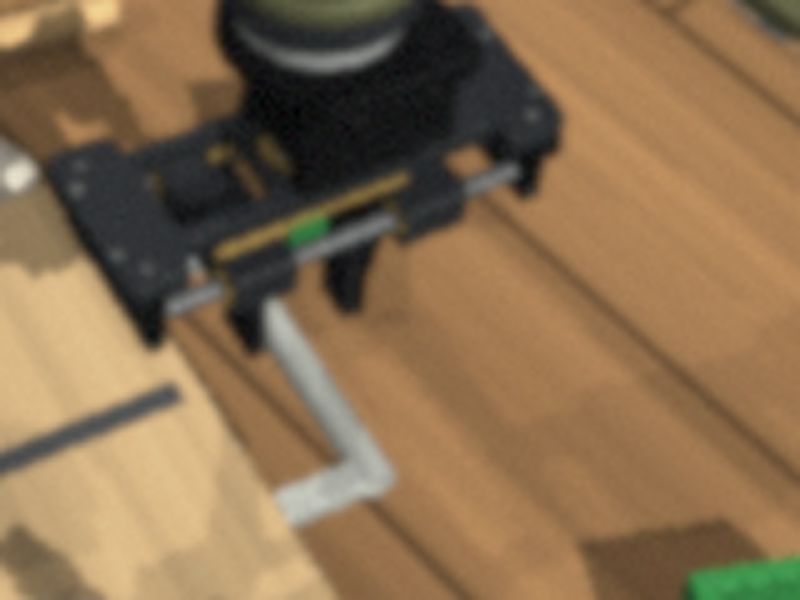

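Fingers straddle the bar (left finger (250,330), right (345,290), bar between). Going down the rest of the way.

```bash
python3 -m creep '[{"linear":[0.008,0,-0.001],"twist":[0,0,0],"fingers":0.15},{"linear":[0.016,0,-0.001],"twist":[0,0,0],"fingers":0.15},{"linear":[0.024,0,-0.001],"twist":[0,0,0],"fingers":0.15},{"linear":[0.024,0,-0.001],"twist":[0,0,0],"fingers":0.15}]'; python3 st.py
python3 -m creep '[{"linear":[0,0,0],"twist":[0,0,0],"fingers":1},{"linear":[0,0,0],"twist":[0,0,0],"fingers":1},{"linear":[0,0,0],"twist":[0,0,0],"fingers":1},{"linear":[0,0,0],"twist":[0,0,0],"fingers":1},{"linear":[0,0,0],"twist":[0,0,0],"fingers":1},{"linear":[0,0,0],"twist":[0,0,0],"fingers":1}]' 40; python3 st.py
python3 - <<'E'
from h import *
from bench import viewer
b,d=viewer.get_image("scene");
cv2.imwrite("pics/b10.png",cv2.resize(b[150:270,290:450],(800,600),interpolation=cv2.INTER_CUBIC)[...,::-1])
E
```

```text
time: 10.5
position: [0.4809, 0.0567, 0.062]
tool_rot: [0.147, 1.569, -0.149]
ft_force: [0.0, -0.3, -0.0]
grip_width: 0.428
local mm [-305.4    0.    -8. ] f [ 0.06 -0.32 -0.02] t 10.5
time: 11.0
position: [0.4811, 0.0574, 0.0648]
tool_rot: [0.148, 1.569, -0.147]
ft_force: [-11.3, -0.2, 22.3]
grip_width: 0.081
local mm [-305.3    0.8   -5.2] f [-11.02  -2.3   22.28] t 11.0
```

View pics/b10.png

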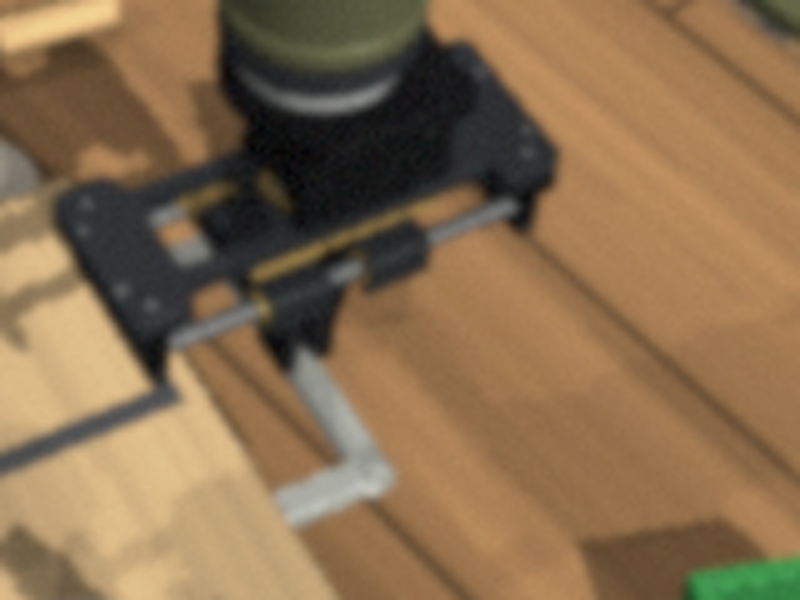

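The width (7 mm) is less than the 16 mm bar and there is 22 N upward, so this grasp is suspect. Measuring the heights.

Run:
```python
from h import *
from bench import viewer
d0=np.load("pics/top0d.npy");par=viewer.camera_params("top");M=par["cam_to_world"];K=par["K"]
def w(par,d,u,v):
    z=d[v,u];c=np.linalg.inv(par["K"])@[u,v,1]*z;return (par["cam_to_world"]@[*c,1])[:3].round(4)
for y in range(296,310): print(y,w(par,d0,302,y), w(par,d0,280,y-5))
ps=viewer.camera_params("scene");b,d=viewer.get_image("scene");s0=np.load("pics/scene0d.npy")
p,r,s=cur();tip=p+r.apply([.011,0,0])
print("tip px",(proj(ps,tip)-[290,150])*5,"tcp",(proj(ps,p)-[290,150])*5, "bar",(proj(ps,[.481,.0566,.07])-[290,150])*5,s["ft_force"],s["torque"],s["grip_width"])
for cx,cy in ((330,400),(340,420),(320,380),(350,440)):
    u,v=290+cx//5,150+cy//5;print("now",w(ps,d,u,v),"start",w(ps,s0,u,v))
for cx,cy in ((275,350),(315,350),(300,350),(160,370),(150,345),(165,390)):
    u,v=290+cx//5,150+cy//5;print((cx,cy),w(ps,d,u,v))
```

```text
296 [0.4914 0.0575 0.0026] [5.004e-01 1.012e-01 2.000e-04]
297 [0.4892 0.0564 0.0703] [0.4984 0.101  0.003 ]
298 [0.4874 0.0563 0.0768] [0.4958 0.0965 0.0789]
299 [0.4856 0.0562 0.0782] [0.4939 0.0964 0.0799]
300 [0.4838 0.0562 0.0796] [0.4921 0.0964 0.0792]
301 [0.482  0.0561 0.0815] [0.4903 0.0963 0.0788]
302 [0.4802 0.0561 0.0794] [0.4885 0.0962 0.0797]
303 [0.4784 0.056  0.0796] [0.4867 0.0962 0.079 ]
304 [0.4765 0.0561 0.0762] [0.4849 0.0963 0.0774]
305 [0.4747 0.056  0.0761] [0.4831 0.0961 0.0789]
306 [0.4718 0.0571 0.0034] [0.4812 0.0965 0.072 ]
307 [ 0.4698  0.0572 -0.0025] [0.4789 0.1005 0.0028]
308 [0.468  0.057  0.0039] [0.4769 0.1004 0.0043]
309 [0.466  0.057  0.0015] [0.475  0.1004 0.0033]
tip px [286.21334137 372.75935095] tcp [287.40814672 357.72126739] bar [287.13377268 350.80265907] [-14.35478466   0.59884342  29.0117977 ] [-0.07460335  3.31958541 -0.02065949] 0.036260597732099706
now [0.4864 0.0908 0.0761] start [0.4867 0.0911 0.0767]
now [0.4898 0.1013 0.0763] start [0.4902 0.1017 0.0771]
now [0.4829 0.0802 0.0759] start [0.4831 0.0804 0.0763]
now [0.4929 0.1114 0.0758] start [0.4937 0.1121 0.0774]
(275, 350) [0.4942 0.0631 0.0883]
(315, 350) [0.4768 0.0692 0.0805]
(300, 350) [0.4799 0.0633 0.0768]
(160, 370) [0.5688 0.0793 0.1537]
(150, 345) [0.5731 0.0785 0.1723]
(165, 390) [0.5389 0.0451 0.0776]
```

```bash
python3 -m creep '[{"linear":[0,0,0],"twist":[0,0,0],"fingers":0.15},{"linear":[0,0,0],"twist":[0,0,0],"fingers":0.15},{"linear":[0,0,0],"twist":[0,0,0],"fingers":0.15},{"linear":[0,0,0],"twist":[0,0,0],"fingers":0.15}]' 15; python3 st.py
python3 - <<'E'
from h import *
from bench import viewer
b,d=viewer.get_image("scene");
cv2.imwrite("pics/b11.png",cv2.resize(b[190:250,310:390],(800,600),interpolation=cv2.INTER_CUBIC)[...,::-1])
E
```

```text
time: 11.43
position: [0.4844, 0.0571, 0.0655]
tool_rot: [0.149, 1.562, -0.147]
ft_force: [0.7, 0.1, -0.7]
grip_width: 0.256
local mm [-302.     1.    -4.5] f [ 0.65  0.18 -0.66] t 11.4333
```

View pics/b11.png

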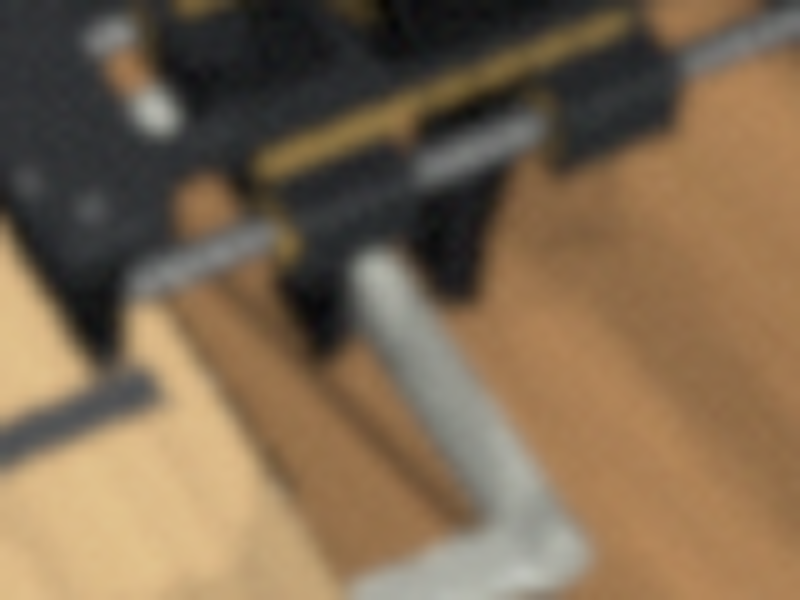

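```bash
python3 -m creep '[{"linear":[0.004,0,-0.003],"twist":[0,0,0],"fingers":0.3},{"linear":[0.004,0,-0.003],"twist":[0,0,0],"fingers":0.3}]' 8; python3 st.py
python3 -m creep '[{"linear":[0,0,0],"twist":[0,0,0],"fingers":1}]' 8; python3 st.py
python3 -m creep '[{"linear":[0,0,0],"twist":[0,0,0],"fingers":1}]' 8; python3 st.py
python3 -m creep '[{"linear":[0,0,0],"twist":[0,0,0],"fingers":1}]' 8; python3 st.py
```

```text
time: 11.65
position: [0.4779, 0.0576, 0.0587]
tool_rot: [0.147, 1.568, -0.148]
ft_force: [-0.7, -0.9, -0.3]
grip_width: 0.343
local mm [-3.085e+02  3.000e-01 -1.130e+01] f [-0.49 -1.06 -0.28] t 11.65
time: 11.73
position: [0.4784, 0.0575, 0.0591]
tool_rot: [0.147, 1.567, -0.148]
ft_force: [-0.0, 0.1, -0.3]
grip_width: 0.318
local mm [-3.08e+02  3.00e-01 -1.09e+01] f [-0.04  0.14 -0.28] t 11.7333
time: 11.82
position: [0.4789, 0.0575, 0.0594]
tool_rot: [0.147, 1.566, -0.148]
ft_force: [-0.0, -0.2, -0.4]
grip_width: 0.267
local mm [-307.4    0.4  -10.6] f [ 0.   -0.15 -0.38] t 11.8167
time: 11.9
position: [0.4799, 0.0574, 0.0598]
tool_rot: [0.148, 1.565, -0.148]
ft_force: [7.7, -1.6, -4.9]
grip_width: 0.202
local mm [-306.5    0.5  -10.2] f [ 7.85 -0.11 -4.88] t 11.9
```

```bash
python3 -m creep '[{"linear":[0,0,0],"twist":[0,0,0],"fingers":1}]' 8; python3 st.py
python3 -m creep '[{"linear":[0,0,0],"twist":[0,0,0],"fingers":1}]' 8; python3 st.py
python3 -m creep '[{"linear":[0,0,0],"twist":[0,0,0],"fingers":1}]' 8; python3 st.py
python3 - <<'E'
from h import *
from bench import viewer
b,d=viewer.get_image("scene");
cv2.imwrite("pics/b12.png",cv2.resize(b[190:250,310:390],(800,600),interpolation=cv2.INTER_CUBIC)[...,::-1])
E
```

```text
time: 11.98
position: [0.4809, 0.0572, 0.06]
tool_rot: [0.148, 1.562, -0.148]
ft_force: [5.0, -0.4, -4.6]
grip_width: 0.179
local mm [-305.4    0.5  -10. ] f [ 4.98  0.54 -4.63] t 11.9833
time: 12.07
position: [0.4809, 0.0572, 0.06]
tool_rot: [0.148, 1.562, -0.148]
ft_force: [6.2, -0.0, -5.6]
grip_width: 0.175
local mm [-305.4    0.5  -10. ] f [ 6.08  1.14 -5.6 ] t 12.0667
time: 12.15
position: [0.4809, 0.0572, 0.06]
tool_rot: [0.148, 1.562, -0.148]
ft_force: [5.6, -1.1, -5.6]
grip_width: 0.172
local mm [-305.4    0.5  -10. ] f [ 5.71 -0.03 -5.57] t 12.15
```

View pics/b12.png

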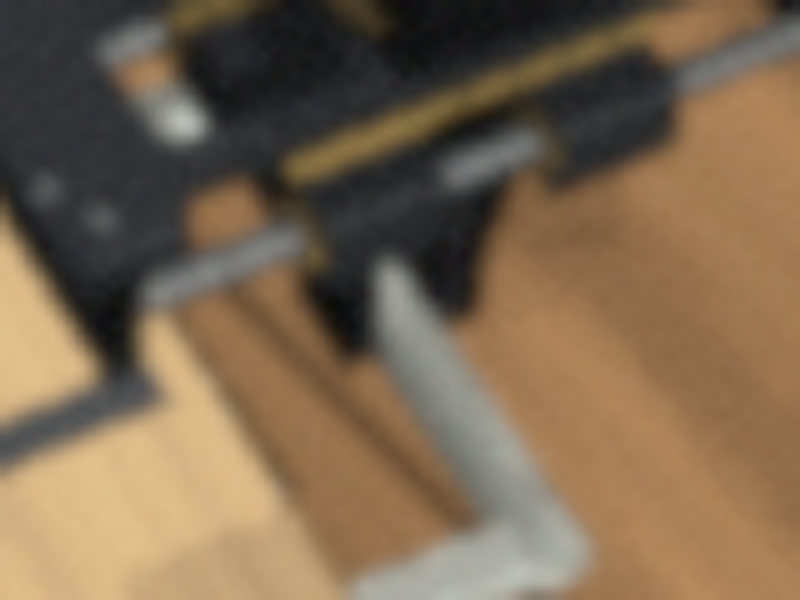

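It reads 15 mm now, which is consistent with the bar. 40 N had made it squeeze. Raising the grip moderately.

```bash
python3 -m creep '[{"linear":[0,0,0],"twist":[0,0,0],"fingers":1}]' 14; python3 st.py
python3 -m creep '[{"linear":[0,0,0],"twist":[0,0,0],"fingers":1},{"linear":[0,0,0],"twist":[0,0,0],"fingers":1}]' 14; python3 st.py
python3 - <<'E'
from h import *
print(cur()[2]["grip_width"],Rt(-.1875).as_rotvec(), cur()[2]["joint_positions"].round(3))
E
```

```text
time: 12.28
position: [0.4809, 0.0572, 0.06]
tool_rot: [0.148, 1.562, -0.148]
ft_force: [5.6, -1.0, -4.9]
grip_width: 0.171
local mm [-305.4    0.5  -10. ] f [ 5.67  0.05 -4.88] t 12.2833
time: 12.45
position: [0.4809, 0.0572, 0.06]
tool_rot: [0.148, 1.562, -0.148]
ft_force: [5.6, -0.9, -4.8]
grip_width: 0.17
local mm [-305.4    0.5  -10. ] f [ 5.63  0.19 -4.8 ] t 12.45
0.16995482665528938 [ 0.14722323  1.56577768 -0.14722323] [-0.734  0.108  0.592  2.05  -0.07   1.    -0.295]
```

Stable at 14 N. Lifting along the arc, turning with the board.

```bash
cat > lift.py <<'E'
import sys
from h import *
q=np.load("q.npy");H=np.array([q[0],q[1],.07]);psi=q[2]
p,r,s=cur();g=p+r.apply([-.0105,0,0]);l=R.from_euler('z',-psi).apply(g-H)
a=np.arctan2(l[2],-l[0]);tilt=np.arctan2(-r.as_matrix()[:,0]@[np.cos(psi),np.sin(psi),0],-r.as_matrix()[2,0])
print("bar local",(l*1000).round(1),"rad",np.hypot(l[0],l[2]).round(4),"angle",a.round(4),"tilt",tilt.round(4),"f",R.from_euler('z',-psi).apply(s["ft_force"]).round(1),"gw",s["grip_width"].round(3),"t",s["time"].round(2))
for t in map(float,sys.argv[1:]):
    b=bp(H,psi,t,-.305,0,0);Rg=Rt(psi,t);delta(b+Rg.apply([.0105,0,0]),Rg)
E
python3 lift.py 0.07 0.14
python3 -m creep '[{"linear":[-0.007,0,0],"twist":[0,1.3,0],"fingers":1},{"linear":[-0.014,0,0],"twist":[0,2.6,0],"fingers":1},{"linear":[-0.021,0,0],"twist":[0,4,0],"fingers":1},{"linear":[-0.021,0,0],"twist":[0,4,0],"fingers":1}]' 14
python3 lift.py 0.14 .21 .28
```

```text
time: 12.78
position: [0.4809, 0.0571, 0.0816]
tool_rot: [0.155, 1.634, -0.145]
ft_force: [4.6, -0.9, -6.2]
grip_width: 0.175Traceback (most recent call last):
  File "lift.py", line 6, in <module>
    print("bar local",(l*1000).round(1),"rad",np.hypot(l[0],l[2]).round(4),"angle",a.round(4),"tilt",tilt.round(4),"f",R.from_euler('z',-psi).apply(s["ft_force"]).round(1),"gw",s["grip_width"].round(3),"t",s["time"].round(2))
                                                                                                                                                                                 ^^^^^^^^^^^^^^^^^^^^^
AttributeError: 'float' object has no attribute 'round'
Traceback (most recent call last):
  File "lift.py", line 6, in <module>
    print("bar local",(l*1000).round(1),"rad",np.hypot(l[0],l[2]).round(4),"angle",a.round(4),"tilt",tilt.round(4),"f",R.from_euler('z',-psi).apply(s["ft_force"]).round(1),"gw",s["grip_width"].round(3),"t",s["time"].round(2))
                                                                                                                                                                                 ^^^^^^^^^^^^^^^^^^^^^
AttributeError: 'float' object has no attribute 'round'
```

```bash
sed -i 's/s\["grip_width"\].round(3)/s["grip_width"]/; s/s\["time"\].round(2)/s["time"]/' lift.py
python3 lift.py 0.14 .21 .28
python3 - <<'E'
from h import *
from bench import viewer
b,d=viewer.get_image("scene");
cv2.imwrite("pics/b13.png",cv2.resize(b[160:340,180:420],(800,600),interpolation=cv2.INTER_CUBIC)[...,::-1])
E
```

```text
bar local [-304.7    0.5   22. ] rad 0.3055 angle 0.0722 tilt 0.0681 f [ 4.7 -0.1 -6.2] gw 0.17456864197149594 t 12.7833
lin mm [-20.7  -0.5   0.5] twist [-0.09  4.12 -0.02] | 0.021 t 12.7833
lin mm [-42.   -0.5   2. ] twist [-0.09  8.13 -0.02] | 0.042 t 12.7833
lin mm [-63.1  -0.4   5.1] twist [-0.09 12.14 -0.02] | 0.063 t 12.7833
```

View pics/b13.png

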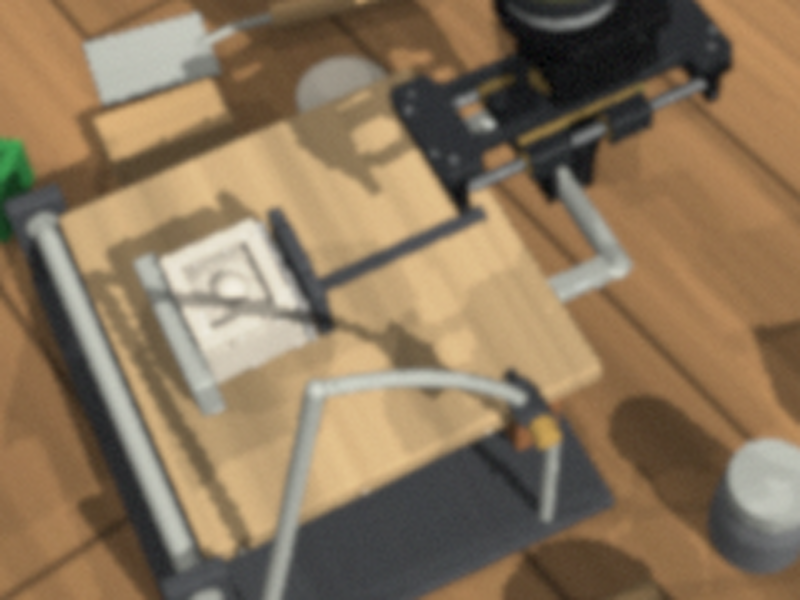

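The board is coming up (near edge at (590,375)) and the mould half is still held. Continuing.

```bash
python3 -m creep '[{"linear":[-0.01,0,0],"twist":[0,2,0],"fingers":1},{"linear":[-0.021,0,0],"twist":[0,4.1,0],"fingers":1},{"linear":[-0.031,0,0.001],"twist":[0,6.1,0],"fingers":1},{"linear":[-0.042,0,0.002],"twist":[0,8.1,0],"fingers":1},{"linear":[-0.052,0,0.0035],"twist":[0,10,0],"fingers":1},{"linear":[-0.063,0,0.005],"twist":[0,12,0],"fingers":1},{"linear":[-0.063,0,0.005],"twist":[0,12,0],"fingers":1}]' 14 >/dev/null
python3 lift.py .34 .4
```

```text
bar local [-293.8    0.4   83.4] rad 0.3055 angle 0.2766 tilt 0.2793 f [ 2.7  0.4 -5.2] gw 0.17270869169752584 t 13.4167
lin mm [-19.3  -0.4   0.4] twist [-0.1   3.48  0.02] | 0.019 t 13.4167
lin mm [-37.6  -0.4   1.4] twist [-0.1   6.91  0.02] | 0.038 t 13.4167
```

```bash
python3 -m creep '[{"linear":[-0.01,0,0],"twist":[0,1.7,0],"fingers":1},{"linear":[-0.019,0,0],"twist":[0,3.5,0],"fingers":1},{"linear":[-0.028,0,0.001],"twist":[0,5.2,0],"fingers":1},{"linear":[-0.0376,0,0.0014],"twist":[0,6.9,0],"fingers":1},{"linear":[-0.0376,0,0.0014],"twist":[0,6.9,0],"fingers":1}]' 14 >/dev/null
python3 lift.py .44 .4618
python3 - <<'E'
from h import *
from bench import viewer,nets
q=np.load("q.npy");H=np.array([q[0],q[1],.07]);psi=q[2]
a,_=viewer.get_image("top");b,_=viewer.get_image("scene")
ims=[]
for c,x,x0,y0,w in(("top",a,190,170,70),("scene",b,300,240,70)):
    im=cv2.resize(x[y0:y0+w,x0:x0+w],(400,400),interpolation=cv2.INTER_CUBIC)[...,::-1].copy();k=400/w
    for P,col in((bp(H,psi,.4618,-.21,.144,0),(0,0,255)),(bp(H,psi,.4,-.21,.141,0),(255,0,0))):
        cv2.circle(im,tuple(int(v) for v in (proj(viewer.camera_params(c),P)-[x0,y0]+.5)*k),4,col,1)
    ims.append(im)
cv2.imwrite("pics/c1.png",np.hstack(ims))
for c in ("top","scene"):
    for l in ("index_pin","board_pin","bar_mid"):
        print(c,l,[(round(r['conf'],2),[round(float(v),4) for v in r['centre']]) for r in nets.place_of(c,l)[:2]])
E
```

```text
bar local [-281.8    0.3  117.9] rad 0.3055 angle 0.3964 tilt 0.4007 f [ 0.8  0.  -5.7] gw 0.16794350681801812 t 13.8333
lin mm [-13.3  -0.3   0.3] twist [-0.1   2.25  0.03] | 0.013 t 13.8333
lin mm [-20.   -0.3   0.4] twist [-0.1   3.5   0.03] | 0.02 t 13.8333
top index_pin [(0.84, [0.6208, 0.1766, 0.1615])]
top board_pin [(0.77, [0.62, 0.1745, 0.1445])]
top bar_mid []
scene index_pin [(0.56, [0.6236, 0.1728, 0.1644]), (0.44, [0.6187, 0.3713, 0.002])]
scene board_pin [(0.81, [0.6192, 0.1709, 0.1494]), (0.71, [0.5084, 0.278, 0.0005])]
scene bar_mid [(0.68, [0.5069, 0.054, 0.1852])]
```

View pics/c1.png

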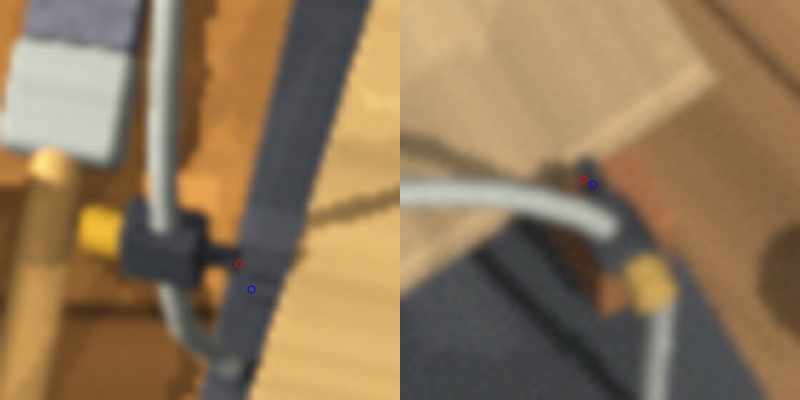

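In the top crop the index pin tip is at (235,262), matching the predicted mark. The board is still just short of it. Final rise.

```bash
python3 -m creep '[{"linear":[-0.006,0,0],"twist":[0,1,0],"fingers":1},{"linear":[-0.012,0,0],"twist":[0,2.1,0],"fingers":1},{"linear":[-0.018,0,0],"twist":[0,3,0],"fingers":1},{"linear":[-0.021,0,0.0005],"twist":[0,3.6,0],"fingers":1},{"linear":[-0.021,0,0.0005],"twist":[0,3.6,0],"fingers":1},{"linear":[-0.021,0,0.0005],"twist":[0,3.6,0],"fingers":1}]' 14 >/dev/null
python3 lift.py .465
python3 - <<'E'
from h import *
from bench import viewer,nets
q=np.load("q.npy");H=np.array([q[0],q[1],.07]);psi=q[2]
a,da=viewer.get_image("top");b,db=viewer.get_image("scene");np.save("pics/c2t.npy",da);np.save("pics/c2s.npy",db)
ims=[cv2.resize(x[y0:y0+w,x0:x0+w],(400,400),interpolation=cv2.INTER_CUBIC)[...,::-1] for x,x0,y0,w in((a,200,190,50),(b,310,240,50))]
cv2.imwrite("pics/c2.png",np.hstack(ims))
cv2.imwrite("pics/c3.png",cv2.resize(b[160:340,180:420],(800,600),interpolation=cv2.INTER_CUBIC)[...,::-1])
for c in ("top","scene"):
    for l in ("index_pin","board_pin","bar_mid","casting_center","jaw_face","fixed_face"):
        print(c,l,[(round(r['conf'],2),[round(float(v),4) for v in r['centre']]) for r in nets.place_of(c,l)[:2]])
E
```

```text
bar local [-272.9    0.3  137.3] rad 0.3055 angle 0.4662 tilt 0.463 f [ 2.4 -1.3 -6.8] gw 0.17189458563414825 t 14.7333
lin mm [ 0.4 -0.3  0.5] twist [-0.05  0.11  0.  ] | 0.001 t 14.7333
top index_pin [(0.49, [0.6212, 0.1769, 0.165]), (0.36, [0.6356, -0.195, -0.003])]
top board_pin []
top bar_mid []
top casting_center [(0.7, [0.3639, -0.0517, 0.0219]), (0.68, [0.3878, 0.2727, 0.0206])]
top jaw_face []
top fixed_face []
scene index_pin [(0.59, [0.6262, 0.0243, 0.0017]), (0.58, [0.6235, 0.1764, 0.1611])]
scene board_pin [(0.96, [0.6251, 0.1687, 0.164]), (0.65, [0.6853, 0.2667, 0.0015])]
scene bar_mid [(0.82, [0.5145, 0.0526, 0.2064]), (0.57, [0.7192, 0.0083, 0.1308])]
scene casting_center [(0.94, [0.7691, -0.2337, 0.0231]), (0.78, [0.3648, -0.0476, 0.0207])]
scene jaw_face [(0.66, [0.6923, 0.0151, 0.1479])]
scene fixed_face [(0.79, [0.749, 0.0112, 0.1228])]
```

View pics/c2.png

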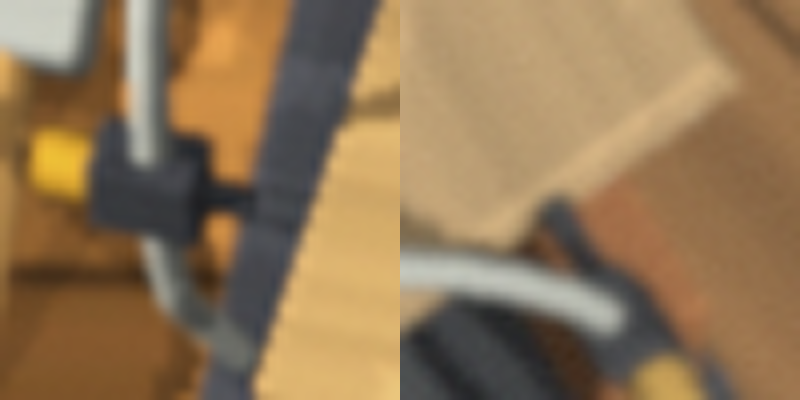

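View pics/c3.png

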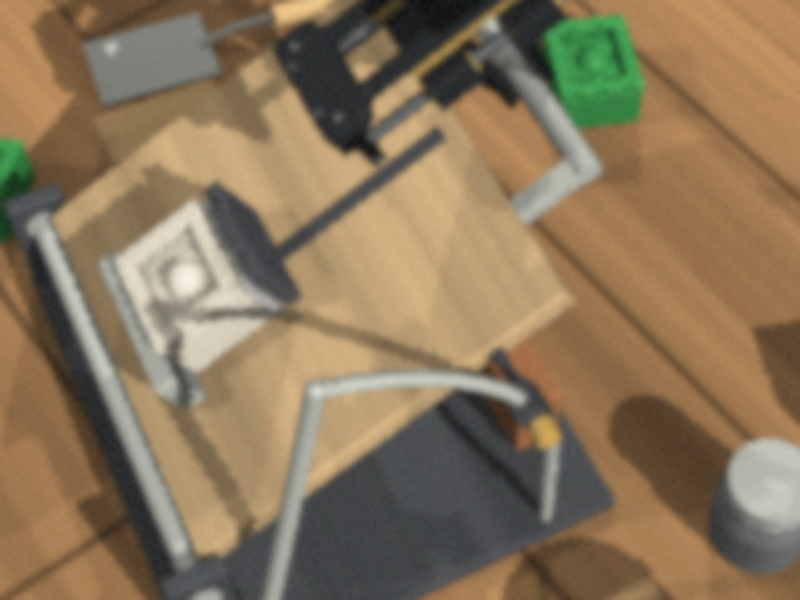

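Top crop: the index pin at (235,195) runs straight into the board's edge. Scene crop: the pin at (500,360) meets the edge without a step. I'll check the board angle independently with a depth plane fit.

Run:
```python
from h import *
from bench import viewer
q=np.load("q.npy");psi=q[2];H=np.array([q[0],q[1],.07])
for c,f in (("scene","c2s"),):
    ps=viewer.camera_params(c);d=np.load(f"pics/{f}.npy");v,u=np.mgrid[0:480,0:640]
    P=np.stack([(u-ps["K"][0,2])/ps["K"][0,0]*d,(v-ps["K"][1,2])/ps["K"][1,1]*d,d],-1)
    W=P@ps["cam_to_world"][:3,:3].T+ps["cam_to_world"][:3,3]
    L=R.from_euler('z',-psi).apply((W-H).reshape(-1,3))
    a=.466;X=L[:,0]*np.cos(a)-L[:,2]*np.sin(a);Z=L[:,0]*np.sin(a)+L[:,2]*np.cos(a)
    m=(X>-.25)&(X<-.14)&(L[:,1]>.02)&(L[:,1]<.12)&(abs(Z-.008)<.01)&(d.ravel()>0)
    A=np.c_[L[m,0],L[m,1],np.ones(m.sum())];k=np.linalg.lstsq(A,L[m,2],rcond=None)[0]
    print(m.sum(),"slope angle",np.arctan(-k[0]),"y slope",k[1],"Zmean",Z[m].mean())
    mh=(X>-.25)&(X<-.02)&(abs(Z-.008)<.01)&(abs(L[:,1])<.125)&(abs(L[:,1])>.06)&(d.ravel()>0)
    A=np.c_[L[mh,0],L[mh,1],np.ones(mh.sum())];k=np.linalg.lstsq(A,L[mh,2],rcond=None)[0];print(mh.sum(),np.arctan(-k[0]),k[1])
    # index pin shaft: points just outside board left edge near radius .21
    for nm,ff in (("now",d),("start",np.load("pics/scene0d.npy"))):
        P=np.stack([(u-ps["K"][0,2])/ps["K"][0,0]*ff,(v-ps["K"][1,2])/ps["K"][1,1]*ff,ff],-1)
        W=P@ps["cam_to_world"][:3,:3].T+ps["cam_to_world"][:3,3];LL=R.from_euler('z',-psi).apply((W-H).reshape(-1,3))
        mm=(LL[:,1]>.143)&(LL[:,1]<.185)&(abs(np.hypot(LL[:,0],LL[:,2])-.21)<.02)&(LL[:,2]>.06)
        for i in np.where(mm)[0]: print(nm,i%640,i//640,(LL[i]*1000).round(0),np.arctan2(LL[i,2],-LL[i,0]).round(3))
```

```text
2662 slope angle 0.4641038949622058 y slope 0.0025148389887356057 Zmean 0.0068086008500328875
5396 0.46432201786874494 0.0025071696293284783
now 333 270 [-191.  144.   95.] 0.464
now 295 271 [-112.  163.  181.] 1.017
now 296 271 [-113.  163.  180.] 1.01
now 297 271 [-114.  165.  182.] 1.009
now 298 271 [-117.  163.  178.] 0.991
now 299 271 [-118.  164.  177.] 0.983
now 300 271 [-120.  163.  175.] 0.971
now 301 271 [-121.  164.  175.] 0.965
now 302 271 [-123.  164.  174.] 0.955
now 303 271 [-124.  165.  174.] 0.95
now 304 271 [-127.  163.  170.] 0.93
now 305 271 [-128.  163.  169.] 0.92
now 306 271 [-129.  165.  171.] 0.922
now 307 271 [-131.  165.  169.] 0.909
now 308 271 [-133.  164.  166.] 0.894
now 309 271 [-135.  164.  164.] 0.881
now 310 271 [-137.  164.  164.] 0.874
now 311 271 [-139.  164.  162.] 0.862
now 312 271 [-140.  164.  160.] 0.85
now 314 271 [-144.  164.  157.] 0.83
now 315 271 [-145.  164.  157.] 0.824
now 331 271 [-186.  146.   98.] 0.487
now 332 271 [-187.  147.   98.] 0.484
now 333 271 [-189.  148.   99.] 0.484
now 334 271 [-191.  148.   97.] 0.471
now 286 272 [-9
[... 28230 characters left out ...]
78.  176.   96.] 0.495
start 336 287 [-178.  179.  101.] 0.515
start 337 287 [-180.  178.   97.] 0.495
start 338 287 [-182.  179.   97.] 0.491
start 340 287 [-184.  181.   99.] 0.492
start 341 287 [-186.  182.   99.] 0.487
start 343 287 [-189.  184.   99.] 0.482
start 344 287 [-191.  184.   98.] 0.475
start 346 287 [-195.  185.   96.] 0.457
start 337 288 [-180.  179.   96.] 0.49
start 338 288 [-182.  179.   95.] 0.48
start 339 288 [-182.  182.   98.] 0.492
start 340 288 [-184.  182.   98.] 0.488
start 341 288 [-185.  184.   98.] 0.489
start 338 289 [-181.  180.   93.] 0.473
start 339 289 [-181.  183.   98.] 0.495
start 340 289 [-183.  184.   98.] 0.489
start 339 290 [-181.  184.   95.] 0.484
```

The plane fit gives a board angle of 0.464 rad. The index pin is at about 0.46 and has the same depth points as at the start. One last stillness check before handing in.

```bash
python3 lift.py; python3 -m creep '[{"linear":[0,0,0],"twist":[0,0,0],"fingers":1},{"linear":[0,0,0],"twist":[0,0,0],"fingers":1},{"linear":[0,0,0],"twist":[0,0,0],"fingers":1},{"linear":[0,0,0],"twist":[0,0,0],"fingers":1},{"linear":[0,0,0],"twist":[0,0,0],"fingers":1},{"linear":[0,0,0],"twist":[0,0,0],"fingers":1}]' 14 >/dev/null; python3 lift.py
python3 - <<'E'
from bench import viewer
import cv2
b,_=viewer.get_image("scene")
cv2.imwrite("pics/d1.png",cv2.resize(b[200:290,200:320],(800,600),interpolation=cv2.INTER_CUBIC)[...,::-1])
E
```

```text
bar local [-272.7    0.3  137.7] rad 0.3055 angle 0.4675 tilt 0.4628 f [ 1.6 -2.8 -6.4] gw 0.17228277154387642 t 15.4333
bar local [-272.7    0.4  137.7] rad 0.3055 angle 0.4676 tilt 0.4628 f [ 2.3 -3.  -6.1] gw 0.17247662004298 t 15.9333
```

View pics/d1.png

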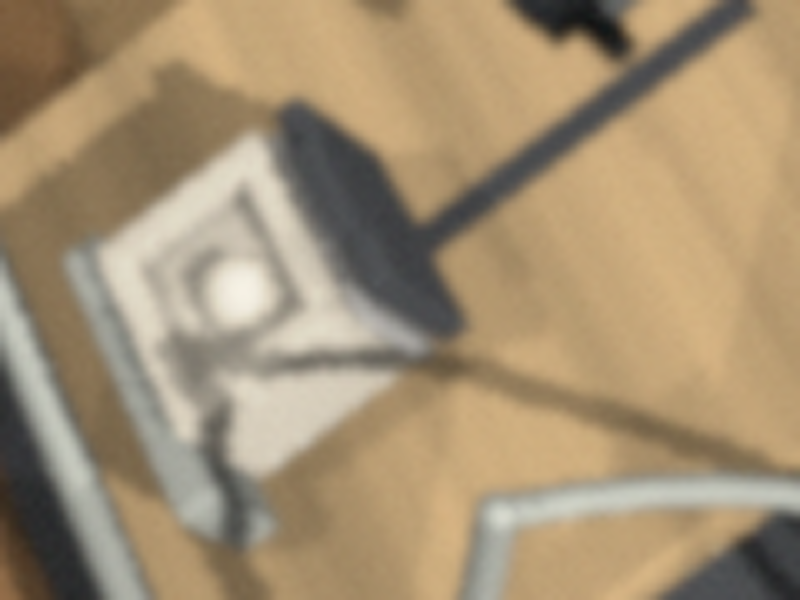

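The mould half (240,300) sits flat and square between the fixed jaw (150,380) and the pad (400,320), and the board is at rest. Handing in.

Run:
```python
from bench import job
print(job.close_job())
```

```text
the job is handed in; nothing more can be done
None
```

I pushed the sliding jaw up until the mould half sat against the fixed jaw. The push force then read about 9.2 N, roughly 5 N of friction and 4 N of spring. I then lifted the board by its bar and handed the job in still holding it with a 14 N grip, after about 16 s.

**Last checks**
- **Board angle:** 0.464 rad by a depth plane fit and 0.468 rad from the tool position. The index pin is at about 0.46, well inside the 0.045 rad limit.
- **Index:** its depth points show no shift since the start.
- **Holding:** the arm was still over the last 0.5 s, with the bar about 208 mm above the bench.
- **Mould half:** the last picture shows it flat and square between the jaws. I could not measure the pad force after backing off, so I relied on that picture.

**What failed or disagreed**
- **First grip:** closing on the bar at 40 N squeezed off, with up to 29 N upward on the tool. I reopened and regripped 2 mm lower on the bar at lower force, and that held.
- **Networks:** at the final pose they missed the board pin in the top view and found the mould half only on look-alikes. An earlier reading put the board about 0.02 rad lower than the tool did.
- **Bystanders:** I did not measure their positions again at the end. None was touched on the way that I could see.

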